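# Check the postal scale and weigh the parcels

### The job

Press the zero button of the postal scale fully down, check the scale with the one brass weight whose foot fits just inside the ring on the pan: stand it centred in the ring, let go for about two seconds, and put it back upright on the wooden stand; leave the other two weights where they stand. Then weigh the parcels one at a time, from the largest to the smallest: lay each flat, centred and square on the otherwise empty pan with no edge overhanging, and let go of it there for about two seconds. After its weighing each parcel goes into the black outgoing tray, where in the end all lie flat on the tray's floor, next to one another.

Things in the scene. Friction and masses are not known exactly. Their poses are not given: they have to be found in the camera images.
- scale: grey postal scale, fixed to the desk, 190 (x) x 150 (y) mm, 36 mm high with the square aluminium pan raised above it; origin under its centre at desk level, x points away from the panel with the button and the display (which is nearest the robot), z up
- pan (a point): centre of the top face of the scale's fixed pan, 46 mm above the desk and 28 mm along the scale's x from its origin; the pan is 124 x 124 mm, its edges along the scale's x and y; on it a black ring is printed round this centre, 56 mm inside and 60 mm outside diameter; axes as the scale
- zero_button (a joint): travel of the zero button in m: 0 is up, 0.006 fully down (takes about 4 N); springs back
- zero_button_top (a point): centre of the top of the round blue zero button, 26 mm in diameter, on the scale's near panel; pressed straight down
- weight_stand: light wooden stand board, fixed, 76 (x) x 270 (y) x 12 mm; the three check weights stand on it in a row along its y, 85 mm apart, in any order; origin under its centre at desk level
- stand_top (a point): centre of the top face of the stand, 12 mm above the desk; axes as the stand
- weight_narrow: turned brass check weight standing upright: the narrowest; foot and body 38 mm in diameter and 44 mm high, narrow neck, then a knob 24 mm in diameter from 50 to 70 mm above its underside (to lift it by, the same on all three weights); origin at the centre of its underside, z up; about 0.2 kg
- weight_middle: turned brass check weight standing upright: the middle one, whose foot fits just inside the ring on the pan; foot and body 50 mm in diameter and 44 mm high, narrow neck, then a knob 24 mm in diameter from 50 to 70 mm above its underside (to lift it by, the same on all three weights); origin at the centre of its underside, z up; about 0.3 kg
- weight_wide: turned brass check weight standing upright: the widest, which covers the ring; foot and body 62 mm in diameter and 44 mm high, narrow neck, then a knob 24 mm in diameter from 50 to 70 mm above its underside (to lift it by, the same on all three weights); origin at the centre of its underside, z up; about 0.4 kg
- out_tray: black outgoing-mail tray, open, fixed, outside 310 (x) x 160 (y) x 22 mm with 5 mm walls, so 300 x 150 mm inside; origin under its centre at desk level
- out_tray_in (a point): centre of the tray's inner floor, 5 mm above the desk; axes as the tray
- parcel_large: small brown cardboard parcel (the large), 108 x 66 x 46 mm (x, y, z), closed, with a red strip of tape along its length and a white label on top; lies flat; origin at the centre of its underside, x along its length, z up; about 0.22 kg; in some starts it is absent
- parcel_medium: small brown cardboard parcel (the medium), 92 x 58 x 40 mm (x, y, z), closed, with a green strip of tape along its length and a white label on top; lies flat; origin at the centre of its underside, x along its length, z up; about 0.16 kg; in some starts it is absent
- parcel_small: small brown cardboard parcel (the small), 76 x 50 x 34 mm (x, y, z), closed, with a white strip of tape along its length and a white label on top; lies flat; origin at the centre of its underside, x along its length, z up; about 0.11 kg; in some starts it is absent
Mind the look-alikes: they are no part of the job. What is shaped like the parcel_small but pink is not meant.

How it is judged (in metres and radians):
On the way, in this order (a step that is already met when the one before it is completed fails the run):
1. the zero button is pressed fully down (value of joint zero_button above 0.0048 m), for 0.1 s.
2. the 50 mm weight stands released on the pan, centred in the ring within 6 mm, for 1.5 s (horizontal distance between weight_middle and pan below 0.006 m and z of weight_middle in the frame of pan between -0.004 and 0.004 m and angle between weight_middle's own z axis and vertical below 0.06 rad and contact force between the fingers and weight_middle below 0.05 N and linear speed of weight_middle below 0.01 m/s), for 1.5 s.
3. the 50 mm weight is back upright on the stand, released (x of weight_middle in the frame of stand_top between -0.033 and 0.033 m and y of weight_middle in the frame of stand_top between -0.13 and 0.13 m and z of weight_middle in the frame of stand_top between -0.004 and 0.004 m and angle between weight_middle's own z axis and vertical below 0.08 rad and linear speed of weight_middle below 0.02 m/s and contact force between the fingers and weight_middle below 0.05 N), for 0.2 s.
4. the large parcel lies released, alone on the pan, flat, centred within 9 mm along each of the pan's axes and square within 10 degrees, for 1.5 s (x of parcel_large in the frame of pan between -0.009 and 0.009 m and y of parcel_large in the frame of pan between -0.009 and 0.009 m and z of parcel_large in the frame of pan between -0.005 and 0.005 m and angle between parcel_large's own z axis and vertical below 0.06 rad and (angle between the x axis of parcel_large and the x axis of scale, either way round below 0.17 rad or angle between the x axis of parcel_large and the y axis of scale, either way round below 0.17 rad) and contact force between the fingers and parcel_large below 0.05 N and linear speed of parcel_large below 0.01 m/s and horizontal distance between parcel_large and parcel_medium above 0.075 m and horizontal distance between parcel_large and parcel_small above 0.075 m and horizontal distance between parcel_large and weight_middle above 0.075 m), for 1.5 s.
5. the medium parcel lies released, alone on the pan, flat, centred within 9 mm along each of the pan's axes and square within 10 degrees, for 1.5 s (x of parcel_medium in the frame of pan between -0.009 and 0.009 m and y of parcel_medium in the frame of pan between -0.009 and 0.009 m and z of parcel_medium in the frame of pan between -0.005 and 0.005 m and angle between parcel_medium's own z axis and vertical below 0.06 rad and (angle between the x axis of parcel_medium and the x axis of scale, either way round below 0.17 rad or angle between the x axis of parcel_medium and the y axis of scale, either way round below 0.17 rad) and contact force between the fingers and parcel_medium below 0.05 N and linear speed of parcel_medium below 0.01 m/s and horizontal distance between parcel_medium and parcel_large above 0.075 m and horizontal distance between parcel_medium and parcel_small above 0.075 m and horizontal distance between parcel_medium and weight_middle above 0.075 m), for 1.5 s.
6. the small parcel lies released, alone on the pan, flat, centred within 9 mm along each of the pan's axes and square within 10 degrees, for 1.5 s (x of parcel_small in the frame of pan between -0.009 and 0.009 m and y of parcel_small in the frame of pan between -0.009 and 0.009 m and z of parcel_small in the frame of pan between -0.005 and 0.005 m and angle between parcel_small's own z axis and vertical below 0.06 rad and (angle between the x axis of parcel_small and the x axis of scale, either way round below 0.17 rad or angle between the x axis of parcel_small and the y axis of scale, either way round below 0.17 rad) and contact force between the fingers and parcel_small below 0.05 N and linear speed of parcel_small below 0.01 m/s and horizontal distance between parcel_small and parcel_large above 0.075 m and horizontal distance between parcel_small and parcel_medium above 0.075 m and horizontal distance between parcel_small and weight_middle above 0.075 m), for 1.5 s.
At the end, for the whole second after the job is handed in: The 50 mm weight stands upright on the wooden stand, its centre over the board (within 33 mm of the stand's centre line and 130 mm of its centre along its length), and every parcel that is present lies flat (within 0.08 rad) on the floor of the outgoing tray; all at rest (x of weight_middle in the frame of stand_top between -0.033 and 0.033 m and y of weight_middle in the frame of stand_top between -0.13 and 0.13 m and z of weight_middle in the frame of stand_top between -0.004 and 0.004 m and angle between each of weight_middle, parcel_large, parcel_medium, parcel_small's own z axis and vertical below 0.08 rad and linear speed of each of weight_middle, parcel_large, parcel_medium, parcel_small below 0.02 m/s and x of parcel_large in the frame of out_tray_in between -0.15 and 0.15 m and y of parcel_large in the frame of out_tray_in between -0.075 and 0.075 m and z of parcel_large in the frame of out_tray_in between -0.006 and 0.006 m and x of parcel_medium in the frame of out_tray_in between -0.15 and 0.15 m and y of parcel_medium in the frame of out_tray_in between -0.075 and 0.075 m and z of parcel_medium in the frame of out_tray_in between -0.006 and 0.006 m and x of parcel_small in the frame of out_tray_in between -0.15 and 0.15 m and y of parcel_small in the frame of out_tray_in between -0.075 and 0.075 m and z of parcel_small in the frame of out_tray_in between -0.006 and 0.006 m); the robot touches nothing.
It fails at once if one of the two wrong weights is taken or pushed more than 30 mm from its place (distance of any of weight_narrow, weight_wide from where it was at the start of the episode above 0.03 m).
Of parcel_large, parcel_medium, parcel_small only 2 to 3 are there at a start; the rules pass over those that are not, and their reading is None.
At some moment in a run one of parcel_large, parcel_medium, parcel_small may be knocked a few centimetres aside while the robot is not near it.
It also fails if it takes over 210 s, if anything falls off the work surface, if the arm or the gripper's body presses on something with over 40 N, if the wrist force passes 120 N, or if a joint passes its speed limit or range.

### The arm

A 6-joint arm with a two-finger parallel gripper is mounted at the origin on a cart in front of the work surface, level with it; the furniture and walls round the work are solid. World frame = base frame: x ahead of the robot, y to its left, z up, the work surface at z = 0. Lengths are in m, angles in degrees, forces in N, time in s.
With the tool pointing down it reaches from about 0.425 to 0.95 m from the base axis. Payload 3.5 kg.
Tool frame: the origin (TCP) lies at the very end of the fingers, on their centre line; the grasp point (between the pads) lies arm.tcp_to_grasp behind it (arm.tcp_to_grasp is the distance from the TCP to the grasp point, in m); z points along the fingers, y is the line along which they close (so a half turn about z gives the same grasp; the last joint's range is limited). The gripper opens to 85 mm and grips with 20 to 120 N. Pads are 22 mm wide; open, the fingers measure 114 mm over their backs; the gripper's body (76 mm by 85 mm) begins 54 mm behind the grasp point. The pads swing forward as they close: fully open they stand 13 mm farther back than shut.
Start: joints at [56.379, 16.404, 90.338, -0, 73.258, -8.594], TCP at [0.286, 0.612, 0.231] pointing down, gripper open.
Joint ranges: [-158.93, 158.93], [-51.34, 127.21], [12.03, 142.37], [-87.48, 267.48], [13.55, 161.25], [-162.69, 162.69]. Speed limits (degrees/s): [159.86, 159.86, 180, 180, 180, 180].

### API

Orientations are given as a 3x3 rotation matrix whose columns are the frame's x, y, z axes.
In Python, from bench import arm gives the robot as it stands.
- The arm moves only by the shell command python3 -m creep 'ROWS' [FORCE]. ROWS is text: rows parted by semicolons, each of 5 numbers parted by spaces: the opening, from -1 (shut) to 1 (fully open), then the shift along the tool's x, y, z in m, then the turn about the tool's z in degrees. In form: claw tx ty tz twist; .... A call has 1 to 12 rows; each row is the pose to reach, as a shift and turn from the pose commanded when the call began, along the tool's axes at that moment; what a row does not reach only later rows make up. A row lasts 1/12 s, in which the tool goes at most 41.7 mm and 7.16 degrees, less where a joint would pass 70% of its speed; a pose out of reach is approached as far as the arm can. A call with a gripper value outside its range is refused whole. The fingers move at their own pace and stop on an object; FORCE is the grip in N (left out, the last holds). Time passes only in rows, so rows that repeat a pose let the fingers close. It gives the time, the measured TCP pose, the force, the opening and the grip force at its end, in the units of the state.
- arm.state(): the state, without advancing time (a new reading comes with each control period).
- arm.camera(name): name is "side" or "top" or "wrist"; returns a dict with "pixels" (480x640x3 uint8, red, green, blue), "camera_matrix" (3x3 intrinsics, pixels), "rvec" (rotation vector, rad) and "tvec" (3), from world to camera coordinates, as OpenCV has them. Camera axes: x right, y down, z forward; pixel columns grow to the right and rows downward; lengths in m; the calibration is good to about 2 mm. A picture is of the moment at which its call begins. There is no depth.
- arm.sign_off(): hands the job in; it is judged then, once.
The state is a dict: "time": time; "joint_pos": joint angles; "qd": joint speeds; "joint_torque": joint torques, N m; "ee_pos": TCP position; "orientation": TCP orientation; "ft_force": force on the tool from outside, world axes, zero at the start; "ft_torque": the same for the moment, N m; "finger_gap": finger opening in m; "grasp_force": force on a finger pad.
Only numpy, scipy, OpenCV 4.12 (cv2) and the standard library are available. Lean on these libraries where they do the work, as an engineer would, in place of code of your own. Each camera call takes 0.05 s, during which the arm holds its last target. There are 200 camera calls.

## Working session

There is one attempt and no reset: what is moved stays moved. The work goes in short steps, Python scripts to look and compute and a shell command to move; the robot and the scene stay as the last step left them, time stands still between calls to the robot, and variables do not carry over. Pictures are saved under pics/ and viewed, at most 14 in all, crops included, and the job is handed in when it is done.

```bash
mkdir -p pics; ls; cat > h.py <<'E'
import numpy as np, cv2
from bench import arm
def snap(n,f):
    c=arm.camera(n); cv2.imwrite('pics/'+f,c['pixels'][:,:,::-1]); np.savez('pics/'+f[:-4]+'.npz',**c); return c
def w(c,u,v,z):
    R=cv2.Rodrigues(np.array(c['rvec'],float))[0]; t=np.array(c['tvec'],float).ravel()
    d=R.T@np.linalg.inv(c['camera_matrix'])@[u,v,1]; o=-R.T@t
    return o+d*(z-o[2])/d[2]
def px(c,p):
    return cv2.projectPoints(np.array([p],float),np.array(c['rvec'],float),np.array(c['tvec'],float),np.array(c['camera_matrix'],float),None)[0].ravel()
E
python3 - <<'E'
from h import *
np.set_printoptions(precision=4,suppress=True)
s=arm.state();print(s, arm.tcp_to_grasp)
for n in('top','side'):
    c=snap(n,n+'0.png'); R=cv2.Rodrigues(np.array(c['rvec'],float))[0];print(n,-R.T@np.array(c['tvec']).ravel(),R[2],c['camera_matrix'][0,0])
E
```

```text
pics
{'time': 0.0, 'joint_pos': array([56.3797, 16.4559, 90.4224, -0.0006, 73.2576, -8.5938]), 'qd': array([-0.0097,  0.0268, -0.0649, -0.0231,  0.0161, -0.0079]), 'joint_torque': array([ -0.0002, -40.5978, -29.263 ,  -0.0001,   0.0058,   0.    ]), 'ee_pos': array([0.2852, 0.6111, 0.2299]), 'orientation': array([[-0.9061,  0.423 , -0.0013],
       [ 0.423 ,  0.9061, -0.002 ],
       [ 0.0003, -0.0023, -1.    ]]), 'ft_force': array([0.2218, 0.2864, 0.6051]), 'ft_torque': array([-0.0266, -0.0412, -0.0151]), 'grasp_force': 0.0, 'finger_gap': 0.08552285863787143} 0.0187
top [0.3302 0.039  1.0321] [ 0.185   0.0175 -0.9826] 441.69219783191494
side [0.584  1.2502 0.5922] [-0.0565 -0.9079 -0.4153] 595.1640665099345
```

View pics/top0.png

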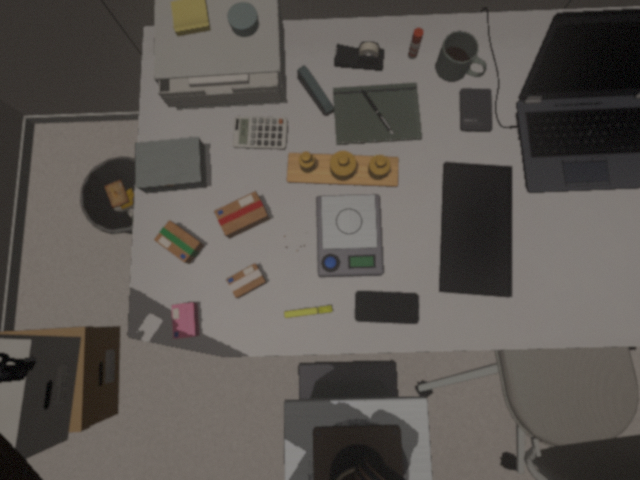

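View pics/side0.png

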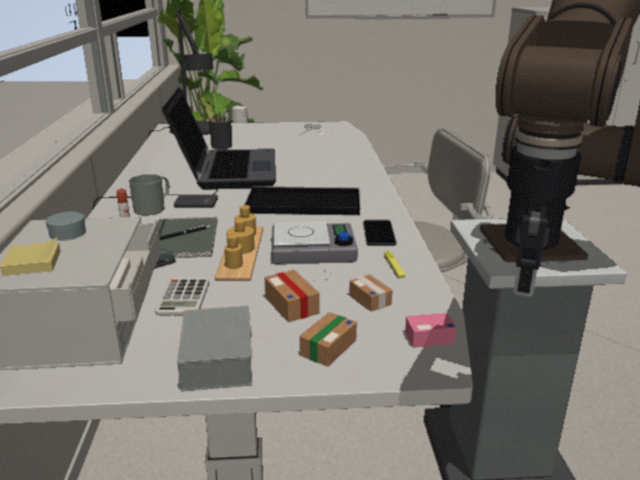

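The top view shows the scale at (350,235) with its button at (331,262), and the stand with its weights at (306,161), (343,163) and (379,166). The tray is at (477,228). The parcels are red/large (241,214), green/medium (178,241) and white/small (246,280). The pink look-alike is at (184,319), and the side view agrees. Next I enlarge crops for pixel readings.

```bash
python3 - <<'E'
from h import *
im=cv2.imread('pics/top0.png')
cv2.imwrite('pics/c1.png',cv2.resize(im[140:290,280:400],None,fx=5,fy=4,interpolation=cv2.INTER_CUBIC) if 0 else cv2.resize(im[140:290,270:420],(600,600),interpolation=cv2.INTER_CUBIC))
cv2.imwrite('pics/c2.png',cv2.resize(im[185:345,140:280],(525,600),interpolation=cv2.INTER_CUBIC))
E
```

```text
(no output)
```

View pics/c1.png

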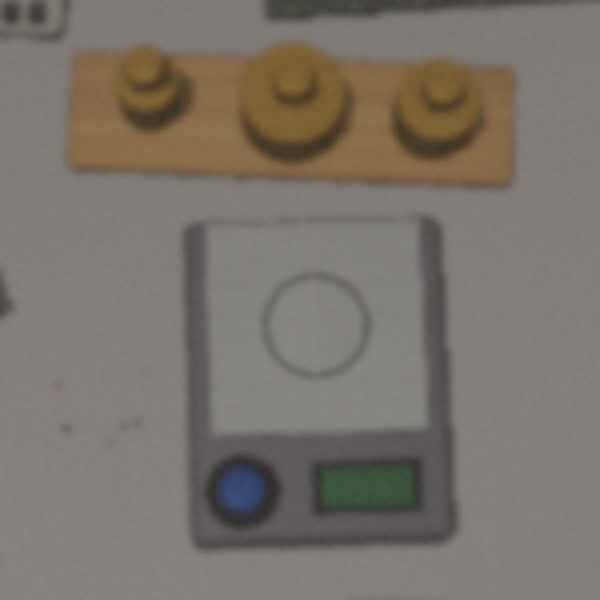

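View pics/c2.png

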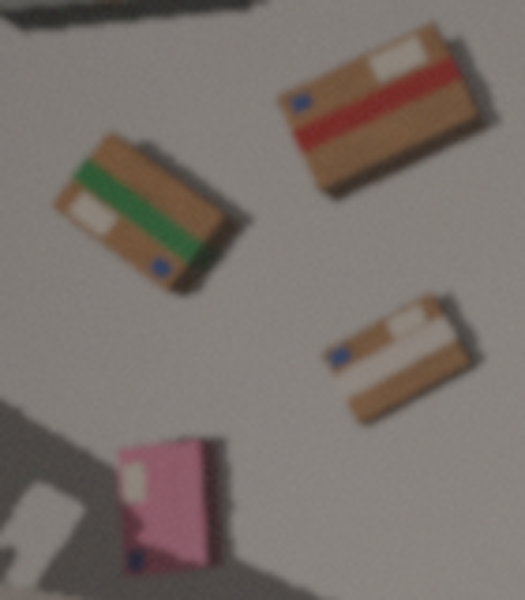

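c1 shows three weights on the stand. Left (150,90) has a body of about 17 px, centre (293,100) about 27 px, right (440,105) about 22 px. The right one (source px ~381,161 at the knob) has the middle diameter, so it is weight_middle. c2 shows the red large, green medium and white-taped small parcels. The pink one at (165,505) is the decoy.

```bash
python3 - <<'E'
from h import *
np.set_printoptions(precision=4,suppress=True)
c=dict(np.load('pics/top0.npz'))
W1=lambda u,v,z:w(c,270+u/4-.375,140+v/4-.375,z)
W2=lambda u,v,z:w(c,140+u/3.75-.37,185+v/3.75-.37,z)
print('knobs',[W1(u,v,.082)[:2] for u,v in((148,69),(296,84),(444,87))])
P=np.array([W1(u,v,.046) for u,v in((207,226),(419,219),(430,430),(212,437))])
print('pan',P.mean(0),np.linalg.norm(P-np.roll(P,-1,0),axis=1),'ring',W1(317,325,.046))
d=(P[0]+P[1]-P[2]-P[3]);print('scale yaw',np.degrees(np.arctan2(d[1],d[0])), 'ledge', np.degrees(np.arctan2(*(P[0]-P[3])[1::-1])),np.degrees(np.arctan2(*(P[1]-P[2])[1::-1])))
print('btn',W1(241,488,.04))
S=np.array([W1(u,v,.012) for u,v in((73,52),(514,70),(512,185),(68,170))]);print('stand',S.mean(0),np.linalg.norm(S-np.roll(S,-1,0),axis=1),S[:,:2].tolist())
for n,z,q in(('L',.046,((278,97),(433,25),(476,110),(322,188))),('M',.04,((110,135),(228,215),(180,287),(55,203))),('S',.034,((323,353),(430,295),(465,350),(362,420)))):
    Q=np.array([W2(u,v,z) for u,v in q]);e=Q[1]+Q[2]-Q[0]-Q[3];print(n,Q.mean(0),np.linalg.norm(Q-np.roll(Q,-1,0),axis=1),'yaw',np.degrees(np.arctan2(e[1],e[0])))
T=np.array([w(c,u,v,.022) for u,v in((443,163),(512,165),(511,295),(440,291))]);print('tray',T.mean(0),np.linalg.norm(T-np.roll(T,-1,0),axis=1),T[:,:2])
E
```

```text
knobs [array([0.6901, 0.0907]), array([0.6782, 0.0073]), array([ 0.6733, -0.0759])]
pan [ 0.5455 -0.0005  0.046 ] [0.1223 0.1232 0.1229 0.1233] ring [ 0.5465 -0.0007  0.046 ]
scale yaw -0.0812601049833332 ledge -0.23103016712087648 0.06869168157655146
btn [0.4551 0.0456 0.04  ]
stand [0.6818 0.0088 0.012 ] [0.268  0.0724 0.2664 0.0749] [[0.7292680929400668, 0.14004493697132453], [0.7078651726667462, -0.12713200139159575], [0.6356964647358008, -0.12168578038137189], [0.6544384915735664, 0.1440296553596572]]
L [0.5745 0.2484 0.046 ] [0.1048 0.061  0.1047 0.0644] yaw -65.07884896906603
M [0.5147 0.3935 0.04  ] [0.0913 0.0518 0.0958 0.0528] yaw -124.88171939379566
S [0.422  0.2391 0.034 ] [0.073  0.0402 0.074  0.0475] yaw -59.97951630643937
tray [ 0.5281 -0.2961  0.022 ] [0.1627 0.3073 0.1585 0.3041] [[ 0.6855 -0.2312]
 [ 0.6746 -0.3935]
 [ 0.3693 -0.3589]
 [ 0.3829 -0.201 ]]
```

```bash
cat >> h.py <<'E'
def go(x,y,z,yaw=None,full=False):
    """shift/twist to bring the TCP to x,y,z with tool y (closing line) at world angle yaw"""
    s=arm.state(); R=np.array(s['orientation']); d=R.T@(np.array([x,y,z])-s['ee_pos'])
    a=np.degrees(np.arctan2(R[1,1],R[0,1])); m=360 if full else 180
    t=0 if yaw is None else -((yaw-a+m/2)%m-m/2)
    print('to %.3f %.3f %.3f | shift %.4f %.4f %.4f twist %.1f rows>=%.1f | yaw %.1f j6 %.0f t %.1f'%(x,y,z,*d,t,max(np.linalg.norm(d)/.0417,abs(t)/7.16),a,s['joint_pos'][5],s['time']))
E
python3 -c "
from h import *
go(.455,.0456,.23,0);go(.455,.0456,.06,0)"
```

```text
to 0.455 0.046 0.230 | shift -0.3931 -0.4406 0.0009 twist 65.0 rows>=14.2 | yaw 65.0 j6 -9 t 0.1
to 0.455 0.046 0.060 | shift -0.3931 -0.4403 0.1709 twist 65.0 rows>=14.7 | yaw 65.0 j6 -9 t 0.1
```

```bash
python3 -m creep '-1 -0.393 -0.440 0.08 65;-1 -0.393 -0.440 0.08 65;-1 -0.393 -0.440 0.08 65;-1 -0.393 -0.440 0.08 65;-1 -0.393 -0.440 0.08 65;-1 -0.393 -0.440 0.08 65;-1 -0.393 -0.440 0.08 65;-1 -0.393 -0.440 0.08 65;-1 -0.393 -0.440 0.08 65;-1 -0.393 -0.440 0.08 65;-1 -0.393 -0.440 0.08 65;-1 -0.393 -0.440 0.08 65' 40
python3 -c "
from h import *
go(.455,.0456,.06,0)"
```

```text
time: 1.1
ee_pos: [0.428, 0.1353, 0.1637]
orientation: [[0.0, 1.0, -0.0], [1.0, -0.0, 0.0], [0.0, -0.0, -1.0]]
ft_force: [0.8, 0.4, -0.2]
finger_gap: -0.0004
grasp_force: 0.0
to 0.455 0.046 0.060 | shift -0.0897 0.0270 0.1037 twist -0.0 rows>=3.4 | yaw -0.0 j6 5 t 1.1
```

```bash
python3 -m creep '-1 -0.09 0.027 0.05 0;-1 -0.09 0.027 0.05 0;-1 -0.09 0.027 0.1 0;-1 -0.09 0.027 0.1 0;-1 -0.09 0.027 0.1 0;-1 -0.09 0.027 0.1 0;-1 -0.09 0.027 0.1 0;-1 -0.09 0.027 0.1 0'
python3 - <<'E'
from h import *
go(.455,.0456,.04,0)
c=snap('wrist','w1.png')
R=cv2.Rodrigues(np.array(c['rvec'],float))[0];print(-R.T@np.array(c['tvec']).ravel(),R[2]); print(px(c,(.455,.0456,.04)),px(c,arm.state()['ee_pos']))
E
```

```text
time: 1.77
ee_pos: [0.4565, 0.0478, 0.0661]
orientation: [[-0.001, 1.0, 0.003], [1.0, 0.001, -0.0], [-0.0, 0.003, -1.0]]
ft_force: [0.2, 0.3, 0.3]
finger_gap: -0.0002
grasp_force: 0.0
to 0.455 0.046 0.040 | shift -0.0022 -0.0016 0.0261 twist 0.0 rows>=0.6 | yaw 0.0 j6 -7 t 1.8
[0.45783421 0.12878341 0.2079804 ] [ 0.00241959 -0.31357273 -0.9495611 ]
[312.6813068 291.570523 ] [315.21413179 313.206021  ]
```

View pics/w1.png

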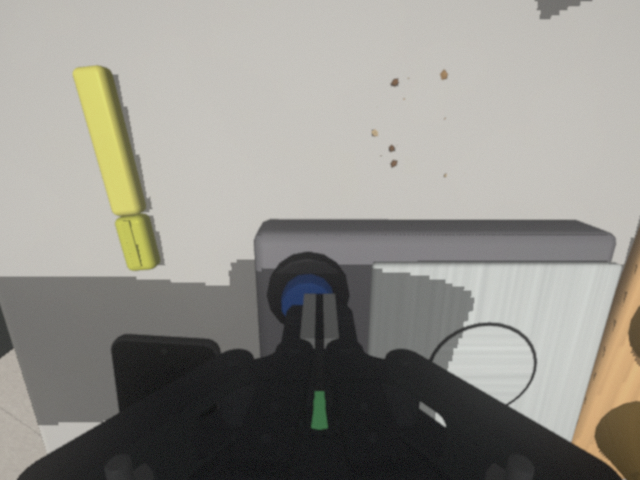

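The wrist view shows the blue button at about (308,290), right below the closed fingertips and matching the projection (313,292). I press it.

```bash
python3 -m creep '-1 -0.002 -0.003 0.02 0;-1 -0.002 -0.003 0.022 0;-1 -0.002 -0.003 0.024 0;-1 -0.002 -0.003 0.026 0;-1 -0.002 -0.003 0.028 0;-1 -0.002 -0.003 0.028 0'
```

```text
time: 2.32
ee_pos: [0.4589, 0.0459, 0.0505]
orientation: [[-0.002, 1.0, 0.005], [1.0, 0.002, -0.0], [-0.0, 0.005, -1.0]]
ft_force: [-25.1, 3.3, 73.6]
finger_gap: -0.0
grasp_force: 36.4
```

```bash
python3 -m creep '-1 0 0 -0.008 0;-1 0 0 -0.01 0;-1 0 0 -0.01 0;-1 0 0 -0.01 0'
python3 - <<'E'
from h import *
c=snap('wrist','w2.png'); print(arm.state()['ee_pos'])
c1=dict(np.load('pics/w1.npz'))
for z in(.04,.05,.056):print(px(c1,(.455,.0456,z)),px(c1,(.455+.013,.0456,z)),px(c1,(.455-.013,.0456,z)),px(c1,(.455,.0586,z)))
cs=snap('side','s2.png'); x,y=px(cs,(.455,.0456,.04)).astype(int); print(x,y)
a=cs['pixels'][y-70:y+50,x-80:x+80,::-1]; b=c['pixels'][180:360,220:400,::-1]
cv2.imwrite('pics/s2c.png',np.hstack([cv2.resize(a,(500,375),interpolation=cv2.INTER_CUBIC),cv2.resize(b,(300,375))]))
E
```

```text
time: 2.65
ee_pos: [0.4577, 0.0457, 0.0517]
orientation: [[-0.0, 1.0, 0.013], [1.0, 0.0, -0.0], [-0.0, 0.013, -1.0]]
ft_force: [0.4, 2.9, 17.3]
finger_gap: 0.0003
grasp_force: 8.5
[0.45769741 0.04566597 0.05173947]
[312.6813068 291.570523 ] [337.69699149 291.57138462] [287.65714088 291.56966109] [312.56754496 268.41720328]
[312.38373837 300.66151662] [338.74820591 300.66080106] [286.0098502  300.66223243] [312.25664461 276.44550862]
[312.18927771 306.60247142] [339.43516306 306.60063543] [284.93333119 306.60430809] [312.05306389 281.70252508]
341 241
```

View pics/s2c.png

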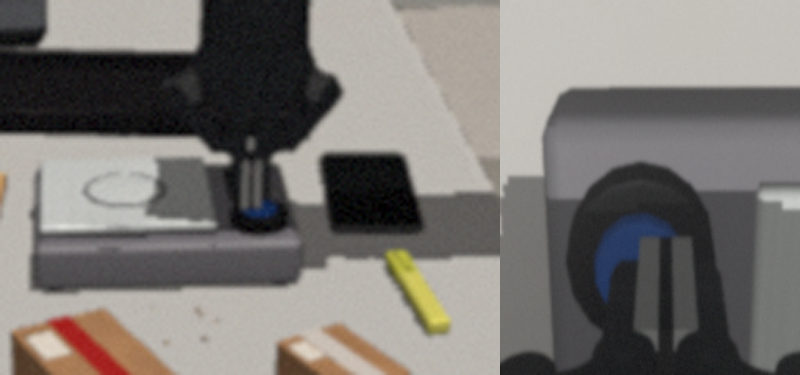

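The fingers sit about 6 mm too far in +x and may be bearing on the black collar. I lift and triangulate the button from the first two pictures.

```bash
python3 -m creep '-1 0 0 -0.02 0;-1 0 0 -0.03 0;-1 0 0 -0.03 0;-1 0 0 -0.03 0;-1 0 0 -0.03 0'
python3 - <<'E'
from h import *
np.set_printoptions(precision=4,suppress=True)
def blue(p,roi):
    x0,x1,y0,y1=roi; a=p[y0:y1,x0:x1].astype(int); m=(a[...,2]>a[...,0]+25)&(a[...,2]>a[...,1]+12)
    n,l,st,ce=cv2.connectedComponentsWithStats(m.astype('uint8')); i=1+st[1:,4].argmax(); return ce[i]+[x0,y0],st[i]+[x0,y0,0,0,0]
ct=dict(np.load('pics/top0.npz')); cs=dict(np.load('pics/side0.npz'))
pt,a=blue(ct['pixels'],(310,350,245,280)); ps,b=blue(cs['pixels'],(320,370,220,260)); print(pt,a,ps,b)
def P(c): return c['camera_matrix']@np.hstack([cv2.Rodrigues(np.array(c['rvec'],float))[0],np.array(c['tvec'],float).reshape(3,1)])
X=cv2.triangulatePoints(P(ct),P(cs),pt,ps).ravel();print('tri',X[:3]/X[3])
c=arm.camera('wrist'); cv2.imwrite('pics/w3.png',c['pixels'][:,:,::-1]); print(arm.state()['ee_pos'],arm.state()['ft_force'])
pw,d=blue(c['pixels'],(200,420,180,400)); print(pw,d)
for z in(.036,.04,.045,.05,.056): print(z,w(ct,*pt,z),w(cs,*ps,z),w(c,*pw,z), 26*np.linalg.norm(px(c,(.455,.0456,z))-px(c,(.456,.0456,z))))
E
```

```text
time: 3.17
ee_pos: [0.4514, 0.0454, 0.0753]
orientation: [[0.0, 1.0, -0.001], [1.0, -0.0, 0.0], [0.0, -0.001, -1.0]]
ft_force: [-0.2, 0.5, 0.6]
finger_gap: -0.0001
grasp_force: 0.0
[329.7524 261.9619] [324 257  12  11 105] [343.5521 235.9062] [338 231  12  10  96]
tri [0.452  0.0459 0.0539]
[0.4512 0.0454 0.075 ] [-0.041   0.2921 -0.537 ]
[317.9459 282.0466] [ 293  262   51   43 1459]
0.036 [0.4548 0.0459 0.036 ] [0.4473 0.0061 0.036 ] [0.4524 0.0425 0.036 ] 47.0331290265231
0.04 [0.4543 0.0459 0.04  ] [0.4483 0.015  0.04  ] [0.4524 0.0444 0.04  ] 47.955797333144574
0.045 [0.4537 0.0458 0.045 ] [0.4495 0.0262 0.045 ] [0.4524 0.0467 0.045 ] 49.16131974612476
0.05 [0.4531 0.0458 0.05  ] [0.4508 0.0374 0.05  ] [0.4525 0.049  0.05  ] 50.429014428237075
0.056 [0.4523 0.0458 0.056 ] [0.4522 0.0508 0.056 ] [0.4525 0.0518 0.056 ] 52.03930361102868
```

View pics/w3.png

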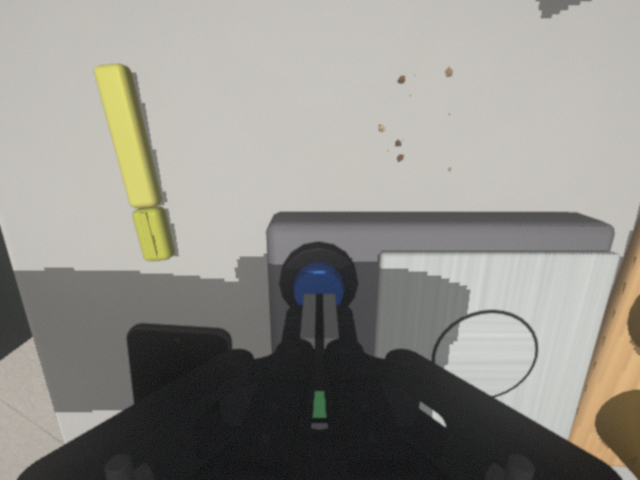

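The wrist view now shows the button at (318,282), centred under the fingers. Triangulation puts its top at z≈0.054 and x≈0.4525. I press again in small steps and watch the force profile.

```bash
python3 -m creep '-1 0 0.001 0.015 0;-1 0 0.001 0.018 0;-1 0 0.001 0.018 0;-1 0 0.001 0.018 0;-1 0 0.001 0.018 0' | egrep 'ee_pos|ft'
python3 -m creep '-1 0 0 0.002 0;-1 0 0 0.002 0;-1 0 0 0.002 0' | egrep 'ee_pos|ft'
python3 -m creep '-1 0 0 0.002 0;-1 0 0 0.002 0;-1 0 0 0.002 0' | egrep 'ee_pos|ft'
python3 -m creep '-1 0 0 0.002 0;-1 0 0 0.002 0;-1 0 0 0.002 0' | egrep 'ee_pos|ft'
python3 -m creep '-1 0 0 0.002 0;-1 0 0 0.002 0;-1 0 0 0.002 0' | egrep 'ee_pos|ft'
```

```text
ee_pos: [0.4528, 0.0452, 0.058]
ft_force: [-1.0, -0.0, 0.4]
ee_pos: [0.4534, 0.0452, 0.0564]
ft_force: [-0.5, 0.0, 1.6]
ee_pos: [0.4535, 0.0451, 0.0544]
ft_force: [-0.3, 0.1, 2.6]
ee_pos: [0.4535, 0.0451, 0.0523]
ft_force: [-0.4, 0.3, 2.8]
ee_pos: [0.4537, 0.0451, 0.0518]
ft_force: [-4.8, -0.4, 14.5]
```

The profile is clear: contact at about 0.0575, a soft spring, then a hard stop at about 0.0518, which is the full 6 mm. I hold, then go up toward the weight.

```bash
python3 -m creep '-1 0 0 0.002 0;-1 0 0 0.002 0;-1 0 0 0.002 0' | egrep 'ee_pos|ft'
python3 -m creep '-1 0 0 -0.04 0;-1 0 0 -0.08 0;1 0 0 -0.12 0;1 0 0 -0.14 0;1 0 0 -0.14 0;1 0 0 -0.14 0'
python3 -c "
from h import *
go(.6733,-.0759,.18,-4)"
```

```text
ee_pos: [0.4538, 0.0451, 0.0516]
ft_force: [-11.4, 1.5, 26.3]
time: 5.38
ee_pos: [0.4538, 0.0451, 0.1889]
orientation: [[0.0, 1.0, 0.003], [1.0, -0.0, -0.0], [-0.0, 0.003, -1.0]]
ft_force: [-1.0, -1.2, -1.2]
finger_gap: 0.048
grasp_force: 0.0
to 0.673 -0.076 0.180 | shift -0.1209 0.2196 0.0096 twist 4.0 rows>=6.0 | yaw -0.0 j6 -7 t 5.4
```

```bash
python3 -m creep '1 -0.12 0.22 0.01 0;1 -0.12 0.22 0.01 0;1 -0.12 0.22 0.01 0;1 -0.12 0.22 0.01 0;1 -0.12 0.22 0.01 0;1 -0.12 0.22 0.01 0;1 -0.12 0.22 0.03 0;1 -0.12 0.22 0.06 0;1 -0.12 0.22 0.06 0;1 -0.12 0.22 0.06 0;1 -0.12 0.22 0.06 0'
python3 - <<'E'
from h import *
c=snap('wrist','w4.png'); print(px(c,(.6733,-.0759,.082)),px(c,(.6733,-.0759,.056)),px(c,(.5465,-.0007,.046)))
go(.6733,-.0759,.06,0)
E
```

```text
time: 6.3
ee_pos: [0.6724, -0.0746, 0.1271]
orientation: [[0.0, 1.0, -0.002], [1.0, -0.0, 0.001], [0.001, -0.002, -1.0]]
ft_force: [-0.3, -0.1, 0.7]
finger_gap: 0.0851
grasp_force: 0.0
[317.92218777 275.28244924] [318.18498275 258.8339213 ] [107.10878417 135.60970275]
to 0.673 -0.076 0.060 | shift -0.0012 -0.0000 0.0689 twist -0.0 rows>=1.7 | yaw -0.0 j6 -15 t 6.3
```

View pics/w4.png

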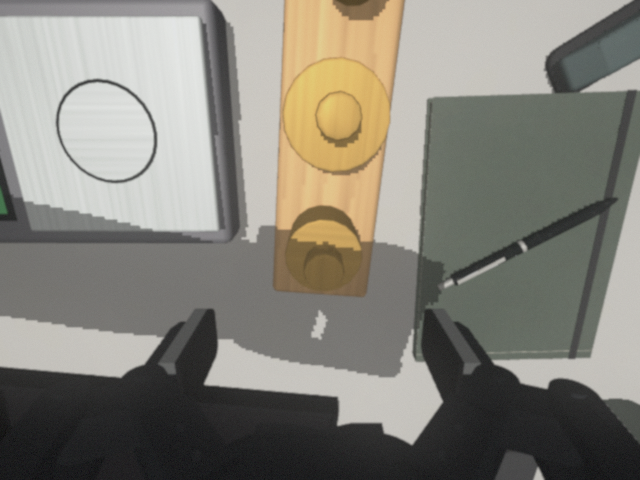

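The wrist view shows the middle weight at the right place, with its knob at about (325,268) and body at (323,250). The ring centre is at (107,131). The much wider neighbour is at (337,115).

```bash
python3 - <<'E'
from h import *
c=dict(np.load('pics/w4.npz')); print(w(c,325,268,.082),w(c,323.5,250,.056),w(c,107,131,.046),w(c,338,115,.082))
E
```

```text
[ 0.67730773 -0.07141485  0.082     ] [ 0.67667108 -0.0699047   0.056     ] [0.54692681 0.00194705 0.046     ] [0.68329928 0.01022271 0.082     ]
```

```bash
python3 -m creep '1 0.001 0.003 0.03 0;1 0.001 0.003 0.06 0;1 0.001 0.003 0.067 0;1 0.001 0.003 0.067 0;1 0.001 0.003 0.067 0;-1 0.001 0.003 0.067 0;-1 0.001 0.003 0.067 0;-1 0.001 0.003 0.067 0;-1 0.001 0.003 0.067 0;-1 0.001 0.003 0.067 0;-1 0.001 0.003 0.067 0;-1 0.001 0.003 0.067 0' 40
python3 -m creep '-1 0 0 0 0;-1 0 0 0 0;-1 0 0 0 0;-1 0 0 0 0;-1 0 0 0 0;-1 0 0 0 0'
```

```text
time: 7.35
ee_pos: [0.6761, -0.0741, 0.0619]
orientation: [[0.0, 1.0, -0.0], [1.0, -0.0, -0.0], [-0.0, -0.0, -1.0]]
ft_force: [-1.7, -0.3, 4.6]
finger_gap: 0.0225
grasp_force: 39.2
time: 7.85
ee_pos: [0.6762, -0.074, 0.0619]
orientation: [[0.0, 1.0, -0.0], [1.0, -0.0, -0.0], [-0.0, -0.0, -1.0]]
ft_force: [-4.1, -0.6, 5.7]
finger_gap: 0.0227
grasp_force: 39.3
```

```bash
python3 -m creep '-1 0 0 -0.03 0;-1 0 0 -0.06 0;-1 0 0 -0.075 0;-1 0.02 -0.035 -0.075 0;-1 0.04 -0.07 -0.075 0;-1 0.055 -0.1 -0.075 0;-1 0.074 -0.129 -0.07 0;-1 0.074 -0.129 -0.06 0;-1 0.074 -0.129 -0.05 0;-1 0.074 -0.129 -0.05 0;-1 0.074 -0.129 -0.05 0;-1 0.074 -0.129 -0.05 0' | egrep 'ee_pos|ft|gap'
python3 - <<'E'
from h import *
go(.547,0,.096)
c=snap('wrist','w5.png');t=snap('top','t5.png');s=snap('side','s5.png')
def crop(c,p,r,W): x,y=px(c,p).astype(int);print(x,y);return cv2.resize(c['pixels'][y-r:y+r,x-r:x+r,::-1],(W,W),interpolation=cv2.INTER_CUBIC)
cv2.imwrite('pics/m5.png',np.hstack([crop(c,(.547,0,.07),120,400),crop(s,(.547,0,.06),45,400)]))
E
```

```text
ee_pos: [0.5485, -0.0006, 0.1114]
ft_force: [0.4, -0.5, -1.7]
finger_gap: 0.0224
to 0.547 0.000 0.096 | shift 0.0006 -0.0015 0.0154 twist 0.0 rows>=0.4 | yaw -0.1 j6 -11 t 8.8
313 274
299 226
```

View pics/m5.png

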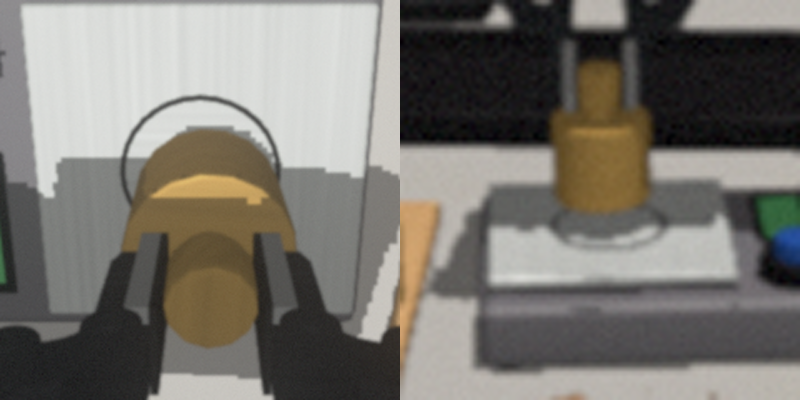

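Both views put the weight about 1.5–2 mm too far in +x over the ring. I lower it with that correction and check before letting go.

```bash
python3 -m creep '-1 0.0005 -0.002 0 0;-1 0.0005 -0.002 0.005 0;-1 0.0005 -0.002 0.01 0;-1 0.0005 -0.002 0.013 0;-1 0.0005 -0.002 0.0145 0;-1 0.0005 -0.002 0.0155 0;-1 0.0005 -0.002 0.0155 0;-1 0.0005 -0.002 0.0155 0' | egrep 'ee_pos|ft|gap'
python3 - <<'E'
from h import *
go(.547,0,.096)
c=snap('wrist','w6.png');s=snap('side','s6.png')
def crop(c,p,r,W): x,y=px(c,p).astype(int);print(x,y);return cv2.resize(c['pixels'][y-r:y+r,x-r:x+r,::-1],(W,W),interpolation=cv2.INTER_CUBIC)
cv2.imwrite('pics/m6.png',np.hstack([crop(c,(.547,0,.07),120,400),crop(s,(.547,0,.06),45,400)]))
E
```

```text
ee_pos: [0.5449, 0.0007, 0.096]
ft_force: [-3.8, -0.4, 3.1]
finger_gap: 0.0224
to 0.547 0.000 0.096 | shift -0.0007 0.0021 0.0000 twist 0.0 rows>=0.1 | yaw -0.0 j6 -11 t 9.7
319 288
299 226
```

View pics/m6.png

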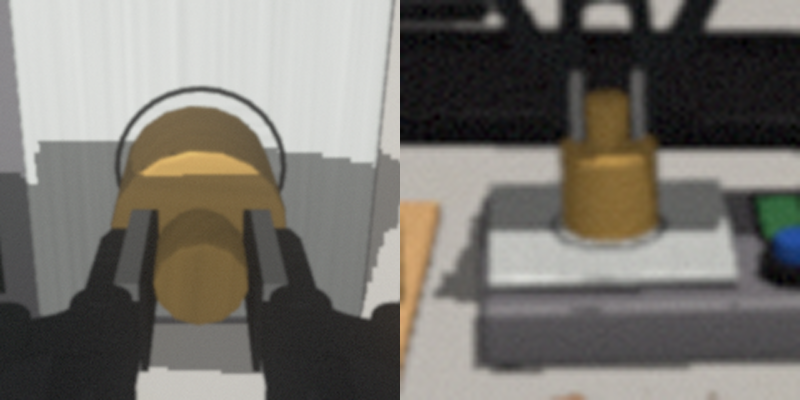

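```bash
python3 - <<'E'
from h import *
c=dict(np.load('pics/w6.npz')); s=dict(np.load('pics/s6.npz'))
f=lambda u,v:w(c,319-120+u*.6-.2,288-120+v*.6-.2,.046); g=lambda u,v:w(s,299-45+(u-400)*.225-.4,226-45+v*.225-.4,.046)
print('wrist ring far',f(201,86),'foot',f(200,106)); print('side ring near',g(608,246),'foot',g(609,238),'ring L R',g(555,225),g(662,225))
E
```

```text
wrist ring far [0.54671133 0.03088561 0.046     ] foot [0.54637702 0.0239346  0.046     ]
side ring near [0.54699012 0.0218446  0.046     ] foot [0.54610828 0.01181131 0.046     ] ring L R [ 0.57336684 -0.00681399  0.046     ] [ 0.51813414 -0.00291677  0.046     ]
```

```bash
python3 -m creep '-1 0 0 -0.003 0;-1 0.0025 0 -0.003 0;-1 0.0025 0 -0.003 0;-1 0.0025 0 -0.001 0;-1 0.0025 0 0 0;-1 0.0025 0 0 0;-1 0.0025 0 0 0;-1 0.0025 0 0 0;0 0.0025 0 0 0;0 0.0025 0 0 0;0 0.0025 0 0 0;0 0.0025 0 0 0' | egrep 'ee_pos|ft|gap'
python3 - <<'E'
from h import *
c=snap('wrist','w7.png');s=snap('side','s7.png')
def crop(c,p,r,W): x,y=px(c,p).astype(int);print(x,y);return cv2.resize(c['pixels'][y-r:y+r,x-r:x+r,::-1],(W,W),interpolation=cv2.INTER_CUBIC)
cv2.imwrite('pics/m7.png',np.hstack([crop(c,(.547,0,.07),120,400),crop(s,(.547,0,.06),45,400)]))
E
```

```text
ee_pos: [0.5454, 0.003, 0.0958]
ft_force: [0.2, 0.1, 0.7]
finger_gap: 0.0429
318 293
299 226
```

View pics/m7.png

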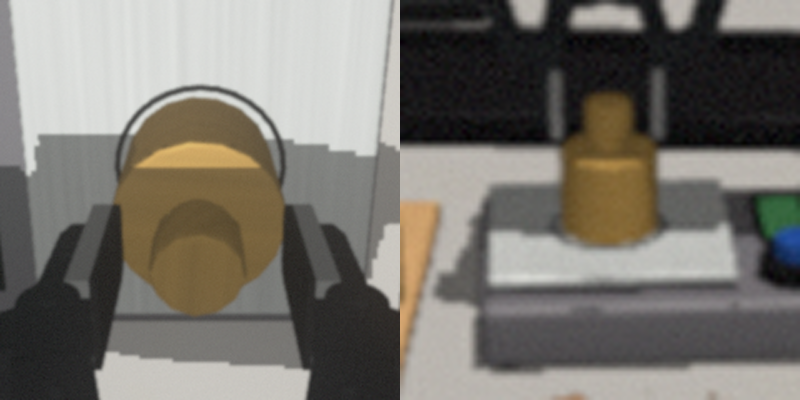

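The weight stands released, concentric with the ring (gap 12 px in the wrist view, about 5 mm all round, even in the side view). I wait 2 s and regrip.

```bash
python3 -m creep '0 0 0 0 0;0 0 0 0 0;0 0 0 0 0;0 0 0 0 0;0 0 0 0 0;0 0 0 0 0;0 0 0 0 0;0 0 0 0 0;0 0 0 0 0;0 0 0 0 0;0 0 0 0 0;0 0 0 0 0' | egrep 'time'
python3 -m creep '0 0 0 0 0;0 0 0 0 0;0 0 0 0 0;0 0 0 0 0;0 0 0 0 0;0 0 0 0 0;0 0 0 0 0;0 0 0 0 0;0 0 0 0 0;0 0 0 0 0;0 0 0 0 0;0 0 0 0 0' | egrep 'time'
python3 -m creep '-1 0 0 0 0;-1 0 0 0 0;-1 0 0 0 0;-1 0 0 0 0;-1 0 0 0 0;-1 0 0 0 0;-1 0 0 0 0;-1 0 0 -0.015 0;-1 0 0 -0.04 0;-1 0 0 -0.04 0;-1 0 0 -0.04 0;-1 0 0 -0.04 0' | egrep 'ee_pos|ft|gap|time'
python3 -c "
from h import *
go(.6762,-.074,.13);go(.6762,-.074,.062)"
```

```text
time: 11.87
time: 12.87
time: 13.87
ee_pos: [0.5445, 0.0032, 0.1341]
ft_force: [-0.4, 0.4, -3.5]
finger_gap: 0.0222
to 0.676 -0.074 0.130 | shift -0.0772 0.1318 0.0039 twist 0.0 rows>=3.7 | yaw -0.0 j6 -10 t 13.9
to 0.676 -0.074 0.062 | shift -0.0772 0.1319 0.0719 twist 0.0 rows>=4.1 | yaw -0.0 j6 -10 t 13.9
```

```bash
python3 -m creep '-1 -0.02 0.035 0 0;-1 -0.04 0.07 0 0;-1 -0.06 0.1 0 0;-1 -0.077 0.132 0 0;-1 -0.077 0.132 0.01 0;-1 -0.077 0.132 0.03 0;-1 -0.077 0.132 0.05 0;-1 -0.077 0.132 0.06 0;-1 -0.077 0.132 0.064 0;-1 -0.077 0.132 0.064 0;-1 -0.077 0.132 0.064 0;-1 -0.077 0.132 0.064 0' | egrep 'ee_pos|ft|gap|time'
python3 -c "
from h import *
go(.6762,-.074,.062)"
```

```text
time: 14.87
ee_pos: [0.6781, -0.0741, 0.0732]
ft_force: [-0.1, -0.2, -2.6]
finger_gap: 0.0227
to 0.676 -0.074 0.062 | shift 0.0001 -0.0019 0.0112 twist 0.0 rows>=0.3 | yaw -0.0 j6 -15 t 14.9
```

```bash
python3 -m creep '-1 0 -0.001 0.004 0;-1 0 -0.001 0.008 0;-1 0 -0.001 0.010 0;-1 0 -0.001 0.011 0;-1 0 -0.001 0.012 0;-1 0 -0.001 0.012 0;-1 0 -0.001 0.012 0' | egrep 'ee_pos|ft|gap|time'
python3 -m creep '1 0 0 0 0;1 0 0 0 0;1 0 0 0 0;1 0 0 0 0;1 0 0 0 0;1 0 0 0 0;1 0 0 0 0;1 0 0 -0.03 0;1 0 0 -0.07 0;1 0 0 -0.1 0;1 0 0 -0.12 0;1 0 0 -0.12 0' | egrep 'ee_pos|ft|gap|time'
python3 - <<'E'
from h import *
s=snap('side','s8.png'); t=snap('top','t8.png')
def crop(c,x,y,r,W): return cv2.resize(c['pixels'][y-r:y+r,x-r:x+r,::-1],(W,W),interpolation=cv2.INTER_CUBIC)
cv2.imwrite('pics/m8.png',np.hstack([crop(s,270,260,80,400),crop(t,240,225,80,400)]))
E
```

```text
time: 15.45
ee_pos: [0.6763, -0.074, 0.0618]
ft_force: [-4.3, 0.7, 6.0]
finger_gap: 0.0225
time: 16.45
ee_pos: [0.6795, -0.0747, 0.1871]
ft_force: [0.5, -1.2, 0.7]
finger_gap: 0.0855
```

View pics/m8.png

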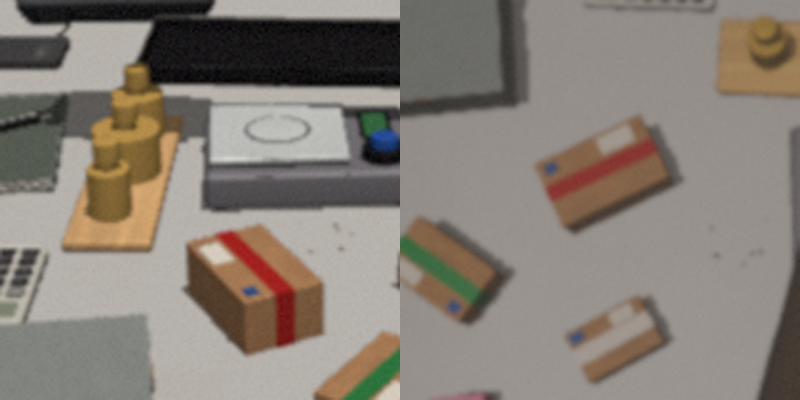

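Side and top crops show all three weights upright on the stand again, and the parcels are unmoved. From here I locate parcels by code, fitting the box hull in the image, to save picture views.

```bash
cat >> h.py <<'E'
from scipy.optimize import minimize
DIM=dict(L=(.108,.066,.046),M=(.092,.058,.040),S=(.076,.050,.034))
def hullpx(c,dim,x,y,yaw,z0):
    a=np.radians(yaw); X,Y,Z=dim
    P=[(x+np.cos(a)*i*X/2-np.sin(a)*j*Y/2,y+np.sin(a)*i*X/2+np.cos(a)*j*Y/2,z0+k*Z) for i in(-1,1) for j in(-1,1) for k in(0,1)]
    q=cv2.projectPoints(np.array(P),np.array(c['rvec'],float),np.array(c['tvec'],float),np.array(c['camera_matrix'],float),None)[0].astype(np.float32)
    return cv2.convexHull(q)
def seg(c,n,x,y,z0,R=.09):
    hsv=cv2.cvtColor(np.ascontiguousarray(c['pixels']),cv2.COLOR_RGB2HSV); H,S=hsv[...,0],hsv[...,1]
    m=((S>75)&((H<22)|(H>172)|((H>45)&(H<85)))).astype('uint8')
    m=cv2.morphologyEx(m,cv2.MORPH_OPEN,np.ones((2,2),np.uint8))
    # window round the expected place
    k=np.zeros(m.shape,np.uint8); q=np.array([px(c,(x+R*np.cos(t),y+R*np.sin(t),z0+.02)) for t in np.arange(0,6.28,.3)],np.int32); cv2.fillPoly(k,[q],1)
    return m*k
def loc(c,n,x,y,yaw,z0=0.,R=.09):
    m=seg(c,n,x,y,z0,R); pts=cv2.findNonZero(m); h=cv2.convexHull(pts.astype(np.float32)); A=cv2.contourArea(h)
    def f(p):
        q=hullpx(c,DIM[n],p[0]/100,p[1]/100,p[2]*5,z0); i=cv2.intersectConvexConvex(h,q)[0]; return 1-i/(A+cv2.contourArea(q)-i)
    r=min((minimize(f,[x*100+dx,y*100+dy,yaw/5+d],method='Nelder-Mead',options=dict(initial_simplex=np.array([x*100+dx,y*100+dy,yaw/5+d])+np.vstack([np.zeros(3),np.eye(3)]))) for dx,dy,d in((0,0,0),(1.5,0,1),(0,1.5,-1),(-1.5,0,2),(0,-1.5,-2))),key=lambda r:r.fun)
    print(n,'x %.4f y %.4f yaw %.1f IoU %.3f'%(r.x[0]/100,r.x[1]/100,r.x[2]*5,1-r.fun)); return r.x[0]/100,r.x[1]/100,r.x[2]*5
E
python3 - <<'E'
from h import *
for f in('top0','t8'):
    c=dict(np.load('pics/%s.npz'%f))
    loc(c,'L',.5745,.2484,115);loc(c,'M',.5147,.3935,55);loc(c,'S',.422,.2391,120,R=.075)
for f in('side0','s8'):
    c=dict(np.load('pics/%s.npz'%f))
    loc(c,'L',.5745,.2484,115);loc(c,'M',.5147,.3935,55);loc(c,'S',.422,.2391,120,R=.075)
go(.55,.25,.2,25)
E
```

```text
L x 0.5719 y 0.2461 yaw 118.2 IoU 0.872
M x 0.5124 y 0.3939 yaw 55.5 IoU 0.886
S x 0.4198 y 0.2336 yaw 111.3 IoU 0.763
L x 0.5721 y 0.2462 yaw 118.7 IoU 0.857
M x 0.4862 y 0.3973 yaw 56.9 IoU 0.858
S x 0.4193 y 0.2329 yaw 110.0 IoU 0.751
L x 0.5721 y 0.2497 yaw 110.5 IoU 0.928
M x 0.5160 y 0.3937 yaw 48.4 IoU 0.776
S x 0.4173 y 0.2396 yaw 110.1 IoU 0.908
L x 0.5722 y 0.2496 yaw 110.5 IoU 0.927
M x 0.4956 y 0.3901 yaw 25.7 IoU 0.699
S x 0.4172 y 0.2397 yaw 110.1 IoU 0.908
to 0.550 0.250 0.200 | shift 0.3240 -0.1267 -0.0198 twist -25.0 rows>=8.4 | yaw -0.0 j6 -15 t 16.6
```

```bash
sed -i 's/def seg(c,n,x,y,z0,R=.09):/TH=[75]\ndef seg(c,n,x,y,z0,R=.09):/; s/(S>75)/(S>TH[0])/' h.py
python3 - <<'E'
from h import *
import h
c=dict(np.load('pics/t8.npz'))
hsv=cv2.cvtColor(c['pixels'],cv2.COLOR_RGB2HSV); print(hsv[255:275,275:300].reshape(-1,3).mean(0),hsv[255:275,275:300,1].max())
for t in(40,50,60,100):
    h.TH[0]=t; print(t); loc(c,'L',.5745,.2484,115);loc(c,'M',.4862,.39,55);loc(c,'S',.422,.2391,120,R=.065)
E
python3 -m creep '1 0.324 -0.126 0 -25;1 0.324 -0.126 0 -25;1 0.324 -0.126 0 -25;1 0.324 -0.126 0 -25;1 0.324 -0.126 0 -25;1 0.324 -0.126 0 -25;1 0.324 -0.126 0 -25;1 0.324 -0.126 0 -25;1 0.324 -0.126 0 -25;1 0.324 -0.126 0 -25;1 0.324 -0.126 0 -25' | egrep 'ee_pos|time'
python3 - <<'E'
from h import *
c=snap('wrist','w9.png')
import h
R=cv2.Rodrigues(np.array(c['rvec'],float))[0];print(-R.T@np.array(c['tvec']).ravel(),R[2]);print(px(c,(.573,.248,.046)),px(c,arm.state()['ee_pos']))
for t in(40,50,60,75,100):
    h.TH[0]=t; print(t); loc(c,'L',.573,.248,115)
E
```

```text
[ 13.598  17.182 152.81 ] 20
40
L x 0.5727 y 0.2469 yaw 114.4 IoU 0.954
M x 0.4865 y 0.3989 yaw 53.6 IoU 0.957
S x 0.4189 y 0.2372 yaw 116.0 IoU 0.916
50
L x 0.5718 y 0.2465 yaw 114.6 IoU 0.935
M x 0.4876 y 0.3993 yaw 53.5 IoU 0.952
S x 0.4194 y 0.2358 yaw 114.3 IoU 0.839
60
L x 0.5709 y 0.2460 yaw 114.6 IoU 0.903
M x 0.4877 y 0.3995 yaw 54.7 IoU 0.914
S x 0.4190 y 0.2353 yaw 113.4 IoU 0.796
100
L x 0.5711 y 0.2452 yaw 120.8 IoU 0.739
M x 0.4868 y 0.3958 yaw 60.7 IoU 0.762
S x 0.4193 y 0.2295 yaw 104.7 IoU 0.646
time: 17.47
ee_pos: [0.5492, 0.2502, 0.1775]
[0.51740915 0.323762   0.31947809] [ 0.12877108 -0.28522402 -0.94977117]
[343.11530772 243.42181887] [315.63495114 314.42604662]
40
L x 0.5753 y 0.2495 yaw 114.1 IoU 0.981
50
L x 0.5753 y 0.2490 yaw 113.9 IoU 0.974
60
L x 0.5754 y 0.2492 yaw 113.3 IoU 0.961
75
L x 0.5752 y 0.2490 yaw 113.0 IoU 0.954
100
L x 0.5743 y 0.2479 yaw 110.7 IoU 0.791
```

```bash
sed -i 's/TH=\[75\]/TH=[40]/' h.py; python3 -c "
from h import *
go(.5745,.2485,.011,24.2)"
```

```text
to 0.575 0.248 0.011 | shift -0.0110 0.0224 0.1669 twist 0.8 rows>=4.0 | yaw 25.0 j6 -10 t 17.5
```

```bash
python3 -m creep '1 -0.011 0.022 0.03 1;1 -0.011 0.022 0.06 1;1 -0.011 0.022 0.09 1;1 -0.011 0.022 0.1 1;1 -0.011 0.022 0.1 1;1 -0.011 0.022 0.1 1;1 -0.011 0.022 0.1 1' | egrep 'ee_pos|time|ft'
python3 -c "
from h import *
go(.5745,.2485,.011,24.2)"
```

```text
time: 18.1
ee_pos: [0.5766, 0.2491, 0.0818]
ft_force: [-1.0, 1.1, 0.4]
to 0.575 0.248 0.011 | shift 0.0004 -0.0024 0.0708 twist -0.3 rows>=1.7 | yaw 23.9 j6 -10 t 18.1
```

```bash
python3 -m creep '1 0 -0.002 0.02 0;1 0 -0.002 0.04 0;1 0 -0.002 0.06 0;1 0 -0.002 0.068 0;1 0 -0.002 0.068 0;1 0 -0.002 0.068 0;-1 0 -0.002 0.068 0;-1 0 -0.002 0.068 0;-1 0 -0.002 0.068 0;-1 0 -0.002 0.068 0;-1 0 -0.002 0.068 0;-1 0 -0.002 0.068 0' 40 | egrep 'ee_pos|time|ft|gap|grasp'
python3 -m creep '-1 0 0 0 0;-1 0 0 -0.01 0;-1 0 0 -0.03 0;-1 0 0 -0.06 0;-1 0 0 -0.1 0;-1 0 0 -0.1 0;-1 0 0 -0.1 0;-1 0 0 -0.1 0' | egrep 'ee_pos|time|ft|gap|grasp'
python3 - <<'E'
from h import *
go(.547,0.0,.12,0)
E
```

```text
time: 19.1
ee_pos: [0.5746, 0.249, 0.0141]
ft_force: [-0.7, -0.7, 6.0]
finger_gap: 0.0651
grasp_force: 47.4
time: 19.77
ee_pos: [0.5723, 0.2485, 0.1111]
ft_force: [-0.3, 0.1, -3.2]
finger_gap: 0.0652
grasp_force: 46.7
to 0.547 0.000 0.120 | shift -0.2168 -0.1241 -0.0088 twist 24.0 rows>=6.0 | yaw 24.0 j6 -10 t 19.8
```

```bash
python3 -m creep '-1 -0.03 -0.02 0 4;-1 -0.06 -0.04 0 8;-1 -0.1 -0.06 0 12;-1 -0.13 -0.08 0 16;-1 -0.16 -0.095 0 20;-1 -0.19 -0.11 0 24;-1 -0.217 -0.124 0 24;-1 -0.217 -0.124 0 24;-1 -0.217 -0.124 0 24;-1 -0.217 -0.124 0 24;-1 -0.217 -0.124 0.02 24;-1 -0.217 -0.124 0.02 24' | egrep 'ee_pos|time|ft|gap|grasp'
python3 - <<'E'
from h import *
go(.547,0.0,.0605,0)
z0=arm.state()['ee_pos'][2]-.0141
t=snap('top','t10.png');c=snap('wrist','w10.png'); loc(t,'L',.547,0,90,z0);loc(c,'L',.547,0,90,z0)
E
```

```text
time: 20.77
ee_pos: [0.5451, 0.0018, 0.0878]
ft_force: [-1.8, -0.2, -3.3]
finger_gap: 0.0655
grasp_force: 46.5
to 0.547 0.000 0.060 | shift -0.0018 0.0021 0.0273 twist 0.1 rows>=0.7 | yaw 0.1 j6 -11 t 20.8
L x 0.5539 y -0.0203 yaw 106.7 IoU 0.349
L x 0.5584 y 0.0198 yaw 8.1 IoU 0.739
```

```bash
python3 -m creep '-1 -0.002 0.002 0.01 0;-1 -0.002 0.002 0.018 0;-1 -0.002 0.002 0.022 0;-1 -0.002 0.002 0.025 0;-1 -0.002 0.002 0.027 0;-1 -0.002 0.002 0.027 0;-1 -0.002 0.002 0.027 0;-1 -0.002 0.002 0.027 0' | egrep 'ee_pos|time|ft|gap|grasp'
python3 -c "
from h import *
go(.547,0.0,.0605,0)"
```

```text
time: 21.53
ee_pos: [0.5502, -0.0022, 0.065]
ft_force: [-0.9, 0.6, -3.1]
finger_gap: 0.0656
grasp_force: 46.7
to 0.547 0.000 0.060 | shift 0.0022 -0.0032 0.0045 twist -0.0 rows>=0.1 | yaw -0.0 j6 -11 t 21.5
```

```bash
python3 -m creep '-1 0.002 -0.003 0 0;-1 0.002 -0.003 0 0;-1 0.002 -0.003 0.002 0;-1 0.002 -0.003 0.004 0;-1 0.002 -0.003 0.006 0;-1 0.002 -0.003 0.006 0;-1 0.002 -0.003 0.006 0' | egrep 'ee_pos|time|ft'
python3 -m creep '0.9 0 0 0 0;0.9 0 0 0 0;0.9 0 0 0 0;0.9 0 0 0 0;1 0 0 -0.02 0;1 0 0 -0.05 0;1 0 0 -0.09 0;1 0 0 -0.11 0;1 0 0 -0.11 0;1 0 0 -0.11 0' | egrep 'ee_pos|time|ft|gap|grasp'
python3 - <<'E'
from h import *
t=snap('top','t11.png');c=snap('wrist','w11.png'); loc(t,'L',.547,0,90,.046);loc(c,'L',.547,0,90,.046)
go(.547,0.0,.0605,0)
E
```

```text
time: 22.12
ee_pos: [0.5471, -0.0, 0.0601]
ft_force: [-5.1, 1.3, 6.2]
time: 22.95
ee_pos: [0.548, -0.0002, 0.1704]
ft_force: [-0.6, -0.2, -0.4]
finger_gap: 0.0855
grasp_force: 0.0
L x 0.5504 y -0.0229 yaw 105.4 IoU 0.338
L x 0.5505 y 0.0007 yaw 89.7 IoU 0.508
to 0.547 0.000 0.060 | shift -0.0002 0.0012 0.1067 twist -0.0 rows>=2.6 | yaw -0.0 j6 -11 t 23.1
```

```bash
python3 - <<'E'
from h import *
c=dict(np.load('pics/w11.npz'))
for R in(.06,.066,.072): loc(c,'L',.547,0,90,.046,R)
cv2.imwrite('pics/w11m.png',np.hstack([cv2.resize(c['pixels'][:,:,::-1],(400,300)),cv2.resize(cv2.cvtColor(seg(c,'L',.547,0,.046,.072)*255,cv2.COLOR_GRAY2BGR),(400,300))]))
E
```

```text
L x 0.5493 y 0.0008 yaw 90.0 IoU 0.883
L x 0.5492 y 0.0008 yaw 90.0 IoU 0.938
L x 0.5484 y 0.0007 yaw 89.8 IoU 0.779
```

View pics/w11m.png

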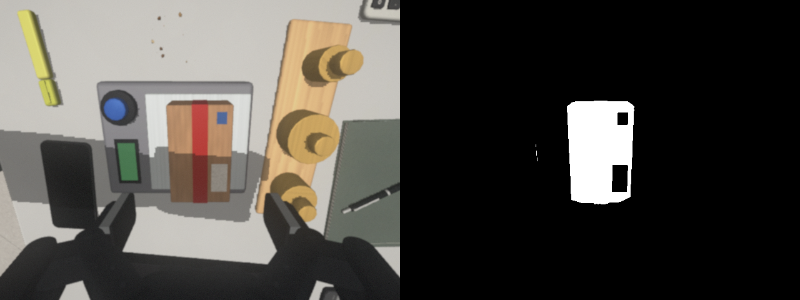

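The large parcel lies square on the pan: x offset about +2 mm, y about −1 mm, no overhang. The stand and weights are intact. I wait, regrip and carry it to the tray.

```bash
python3 - <<'E'
s=open('h.py').read()
s=s.replace("    return m*k\n","    nn,l,st,_=cv2.connectedComponentsWithStats(m*k); big=[i for i in range(1,nn) if st[i,4]>.08*st[1:,4].max()]\n    return np.isin(l,big).astype('uint8')\n")
open('h.py','w').write(s)
E
python3 -m creep '1 0 0 0 0;1 0 0 0 0;1 0 0 0 0;1 0 0 0 0;1 0 0 0 0;1 0 0 0 0;1 0 0 0 0;1 0 0 0 0;1 0 0 0 0;1 0 0 0 0;1 0 0 0 0;1 0 0 0 0' | egrep 'time'
python3 -m creep '1 0 0 0 0;1 0 0 0 0;1 0 0 0 0;1 0 0.001 0.03 0;1 0 0.001 0.06 0;1 0 0.001 0.09 0;1 0 0.001 0.108 0;1 0 0.001 0.108 0;1 0 0.001 0.108 0;1 0 0.001 0.108 0;-1 0 0.001 0.108 0;-1 0 0.001 0.108 0' | egrep 'ee_pos|time|ft|gap|grasp'
python3 -m creep '-1 0 0 0 0;-1 0 0 0 0;-1 0 0 0 0;-1 0 0 -0.01 0;-1 0 0 -0.03 0;-1 0 0 -0.06 0;-1 0 0 -0.08 0;-1 0 0 -0.08 0;-1 0 0 -0.08 0;-1 0 0 -0.08 0' | egrep 'ee_pos|time|ft|gap|grasp'
python3 - <<'E'
from h import *
t=arm.camera('top')
a=np.radians(-6.2);X=np.array([np.cos(a),np.sin(a)]);C=np.array([.528,-.296])
for n,d in(('L',.086),('M',-.007),('S',-.092)): print(n,C+d*X)
p=C+.086*X; go(*p,.14,-6.2)
E
```

```text
time: 24.05
time: 25.05
ee_pos: [0.549, -0.0003, 0.063]
ft_force: [-3.6, 1.4, 0.7]
finger_gap: 0.0651
grasp_force: 46.4
time: 25.88
ee_pos: [0.5467, 0.0002, 0.1391]
ft_force: [-0.2, -0.3, -2.7]
finger_gap: 0.0651
grasp_force: 46.7
L [ 0.61349698 -0.30528794]
M [ 0.52104094 -0.295244  ]
S [ 0.43653811 -0.28606406]
to 0.613 -0.305 0.140 | shift -0.3055 0.0673 -0.0021 twist 6.2 rows>=7.5 | yaw -0.0 j6 -11 t 25.9
```

```bash
python3 -m creep '-1 -0.035 0.008 0 1;-1 -0.07 0.016 0 2;-1 -0.105 0.024 0 3;-1 -0.145 0.032 0 4;-1 -0.185 0.04 0 5;-1 -0.225 0.05 0 6;-1 -0.265 0.058 0 6;-1 -0.29 0.064 0 6;-1 -0.305 0.067 0.02 6;-1 -0.305 0.067 0.05 6;-1 -0.305 0.067 0.07 6;-1 -0.305 0.067 0.08 6' | egrep 'ee_pos|time|ft|gap|grasp'
python3 -m creep '-1 0 0 0 0;-1 0 0 0 0;-1 0 0 0 0;-1 0 0 0 0' | egrep 'ee_pos|time|ft|gap|grasp'
python3 - <<'E'
from h import *
go(.6135,-.3053,.022,-6.2)
E
```

```text
time: 26.93
ee_pos: [0.6111, -0.3033, 0.0535]
ft_force: [0.4, 0.8, -3.4]
finger_gap: 0.0655
grasp_force: 46.5
time: 27.27
ee_pos: [0.6161, -0.3056, 0.0629]
ft_force: [0.1, 0.1, -2.4]
finger_gap: 0.0652
grasp_force: 46.5
to 0.614 -0.305 0.022 | shift 0.0001 -0.0028 0.0409 twist 0.2 rows>=1.0 | yaw -6.0 j6 -29 t 27.3
```

```bash
python3 -m creep '-1 0 -0.003 0.01 0;-1 0 -0.003 0.02 0;-1 0 -0.003 0.03 0;-1 0 -0.003 0.036 0;-1 0 -0.003 0.039 0;-1 0 -0.003 0.042 0;-1 0 -0.003 0.042 0;-1 0 -0.003 0.042 0;-1 0 -0.003 0.042 0' | egrep 'ee_pos|time|ft|gap|grasp'
python3 -m creep '0.9 0 0 0 0;0.9 0 0 0 0;0.9 0 0 0 0;0.9 0 0 0 0;0.9 0 0 -0.02 0;0.9 0 0 -0.05 0;0.9 0 0 -0.09 0;1 0 0 -0.13 0;1 0 0 -0.15 0;1 0 0 -0.15 0;1 0 0 -0.15 0' | egrep 'ee_pos|time|ft|gap|grasp'
python3 - <<'E'
from h import *
c=snap('wrist','w12.png'); loc(c,'L',.6135,-.305,84,.005)
t=snap('top','t12.png'); loc(t,'M',.487,.398,54); loc(t,'S',.42,.237,116,R=.065)
go(.47,.37,.2,-36)
E
```

```text
time: 28.02
ee_pos: [0.6111, -0.3041, 0.022]
ft_force: [-9.9, 7.4, 15.8]
finger_gap: 0.0652
grasp_force: 49.2
time: 28.93
ee_pos: [0.6127, -0.3054, 0.1706]
ft_force: [0.2, -0.0, 0.2]
finger_gap: 0.0855
grasp_force: 0.0
L x 0.6137 y -0.3032 yaw 84.0 IoU 0.841
M x 0.4865 y 0.3990 yaw 53.4 IoU 0.958
S x 0.4190 y 0.2372 yaw 115.9 IoU 0.885
to 0.470 0.370 0.200 | shift 0.6557 -0.2110 -0.0319 twist 30.0 rows>=16.5 | yaw -6.0 j6 -29 t 29.0
```

```bash
python3 -m creep '1 0.04 -0.013 -0.03 0;1 0.08 -0.026 -0.03 2;1 0.12 -0.039 -0.03 6;1 0.16 -0.052 -0.03 9;1 0.2 -0.065 -0.03 12;1 0.24 -0.078 -0.03 15;1 0.28 -0.09 -0.03 18;1 0.32 -0.103 -0.03 20;1 0.36 -0.116 -0.03 23;1 0.4 -0.129 -0.03 26;1 0.44 -0.142 -0.03 30;1 0.48 -0.155 -0.03 30' | egrep 'ee_pos|time|ft'
python3 -c "
from h import *
go(.475,.383,.18,-36.5)"
```

```text
time: 30.03
ee_pos: [0.5085, 0.1783, 0.1959]
ft_force: [0.4, 0.1, 0.3]
to 0.475 0.383 0.180 | shift 0.1455 -0.1478 0.0159 twist 0.3 rows>=5.0 | yaw -36.2 j6 45 t 30.0
```

```bash
python3 -m creep '1 0.03 -0.03 0 0;1 0.06 -0.06 0 0;1 0.09 -0.09 0 0;1 0.12 -0.12 0 0;1 0.14 -0.14 0.01 0;1 0.14 -0.14 0.015 0;1 0.14 -0.14 0.015 0;1 0.14 -0.14 0.015 0;1 0.14 -0.14 0.015 0' | egrep 'ee_pos|time|ft'
python3 - <<'E'
from h import *
c=snap('wrist','w13.png'); print(arm.state()['ee_pos']); x,y,a=loc(c,'M',.487,.3985,53.5)
t=snap('top','t13.png'); loc(t,'M',.487,.398,54)
go(.4875,.399,.06,-36.5)
E
```

```text
time: 30.78
ee_pos: [0.4797, 0.371, 0.1825]
ft_force: [0.1, -0.4, 0.7]
[0.48005912 0.37099512 0.18312849]
M x 0.4882 y 0.3995 yaw 53.5 IoU 0.983
M x 0.4742 y 0.4379 yaw 13.4 IoU 0.559
to 0.487 0.399 0.060 | shift 0.0268 -0.0107 0.1236 twist 0.4 rows>=3.0 | yaw -36.1 j6 64 t 30.9
```

```bash
python3 -m creep '1 0.027 -0.011 0.03 0.4;1 0.027 -0.011 0.06 0.4;1 0.027 -0.011 0.09 0.4;1 0.027 -0.011 0.115 0.4;1 0.027 -0.011 0.115 0.4;1 0.027 -0.011 0.115 0.4;1 0.027 -0.011 0.115 0.4;1 0.027 -0.011 0.115 0.4' | egrep 'ee_pos|time|ft'
python3 -c "
from h import *
go(.4877,.3993,.008,-36.5)"
```

```text
time: 31.55
ee_pos: [0.4887, 0.4012, 0.0717]
ft_force: [-0.4, -0.3, 0.1]
to 0.488 0.399 0.008 | shift -0.0024 0.0002 0.0637 twist 0.0 rows>=1.5 | yaw -36.5 j6 67 t 31.6
```

```bash
python3 -m creep '1 -0.002 0 0.02 0;1 -0.002 0 0.04 0;1 -0.002 0 0.055 0;1 -0.002 0 0.062 0;1 -0.002 0 0.062 0;1 -0.002 0 0.062 0;-1 -0.002 0 0.062 0;-1 -0.002 0 0.062 0;-1 -0.002 0 0.062 0;-1 -0.002 0 0.062 0;-1 -0.002 0 0.062 0;-1 -0.002 0 0.062 0' 40 | egrep 'ee_pos|time|ft|gap|grasp'
python3 -m creep '-1 0 0 0 0;-1 0 0 -0.01 0;-1 0 0 -0.03 0;-1 0 0 -0.06 0;-1 0 0 -0.1 0;-1 0 0 -0.1 0;-1 0 0 -0.1 0;-1 0 0 -0.1 0' | egrep 'ee_pos|time|ft|gap|grasp'
python3 -c "
from h import *
go(.547,0.001,.11,0)"
```

```text
time: 32.55
ee_pos: [0.4866, 0.3996, 0.0082]
ft_force: [-0.9, -0.0, 5.6]
finger_gap: 0.0572
grasp_force: 45.2
time: 33.22
ee_pos: [0.4849, 0.3985, 0.1061]
ft_force: [-1.0, -0.1, -3.0]
finger_gap: 0.0576
grasp_force: 44.7
to 0.547 0.001 0.110 | shift -0.2830 0.2860 -0.0036 twist -36.4 rows>=9.6 | yaw -36.4 j6 67 t 33.2
```

```bash
python3 -m creep '-1 -0.027 0.027 0 -4;-1 -0.054 0.054 0 -8;-1 -0.081 0.081 0 -12;-1 -0.108 0.108 0 -16;-1 -0.135 0.135 0 -20;-1 -0.162 0.162 0 -24;-1 -0.189 0.19 0 -28;-1 -0.216 0.218 0 -32;-1 -0.243 0.246 0 -36.4;-1 -0.27 0.273 0 -36.4;-1 -0.283 0.286 0 -36.4;-1 -0.283 0.286 0 -36.4' | egrep 'ee_pos|time|ft|gap|grasp'
python3 -m creep '-1 0 0 0.01 0;-1 0 0 0.02 0;-1 0 0 0.03 0;-1 0 0 0.03 0;-1 0 0 0.03 0;-1 0 0 0.03 0' | egrep 'ee_pos|time|ft|gap|grasp'
python3 -c "
from h import *
go(.547,0.001,.0545,0)"
```

```text
time: 34.22
ee_pos: [0.5466, -0.0021, 0.1044]
ft_force: [0.2, -0.8, -0.9]
finger_gap: 0.0574
grasp_force: 44.5
time: 34.72
ee_pos: [0.5474, 0.0023, 0.0763]
ft_force: [0.2, -0.0, -1.4]
finger_gap: 0.0575
grasp_force: 44.5
to 0.547 0.001 0.054 | shift -0.0013 -0.0004 0.0218 twist 0.1 rows>=0.5 | yaw 0.1 j6 -10 t 34.7
```

```bash
python3 -m creep '-1 -0.001 0 0.01 0;-1 -0.001 0 0.015 0;-1 -0.001 0 0.018 0;-1 -0.001 0 0.02 0;-1 -0.001 0 0.022 0;-1 -0.001 0 0.022 0;-1 -0.001 0 0.022 0;-1 -0.001 0 0.022 0' | egrep 'ee_pos|time|ft|gap|grasp'
python3 -m creep '0.8 0 0 0 0;0.8 0 0 0 0;0.8 0 0 0 0;0.8 0 0 0 0;0.8 0 0 -0.02 0;1 0 0 -0.05 0;1 0 0 -0.09 0;1 0 0 -0.11 0;1 0 0 -0.11 0;1 0 0 -0.11 0;1 0 0 -0.11 0' | egrep 'ee_pos|time|ft|gap|grasp'
python3 - <<'E'
from h import *
c=snap('wrist','w14.png')
for R in (.06,.066):loc(c,'M',.547,0,90,.046,R)
go(.547,0.001,.0545,0)
E
```

```text
time: 35.38
ee_pos: [0.5478, 0.0003, 0.0548]
ft_force: [-0.2, -0.8, -1.2]
finger_gap: 0.0575
grasp_force: 44.5
time: 36.3
ee_pos: [0.5469, 0.0005, 0.1637]
ft_force: [-0.2, -0.4, -0.1]
finger_gap: 0.0855
grasp_force: 0.0
M x 0.5500 y 0.0007 yaw 90.0 IoU 0.967
M x 0.5500 y 0.0007 yaw 90.0 IoU 0.975
to 0.547 0.001 0.054 | shift 0.0003 0.0009 0.1084 twist -0.0 rows>=2.6 | yaw -0.0 j6 -11 t 36.4
```

The medium parcel is square, about 3 mm / −1 mm off centre, inside tolerance. I wait and carry on.

```bash
python3 -m creep '1 0 0 0 0;1 0 0 0 0;1 0 0 0 0;1 0 0 0 0;1 0 0 0 0;1 0 0 0 0;1 0 0 0 0;1 0 0 0 0;1 0 0 0 0;1 0 0 0 0;1 0 0 0 0;1 0 0 0 0' | egrep 'time'
python3 -m creep '1 0 0 0 0;1 0 0 0 0;1 0 0 0 0;1 0 0.001 0.03 0;1 0 0.001 0.06 0;1 0 0.001 0.09 0;1 0 0.001 0.108 0;1 0 0.001 0.108 0;1 0 0.001 0.108 0;1 0 0.001 0.108 0;-1 0 0.001 0.108 0;-1 0 0.001 0.108 0' | egrep 'ee_pos|time|ft|gap|grasp'
python3 -m creep '-1 0 0 0 0;-1 0 0 0 0;-1 0 0 0 0;-1 0 0 -0.01 0;-1 0 0 -0.03 0;-1 0 0 -0.06 0;-1 0 0 -0.08 0;-1 0 0 -0.08 0;-1 0 0 -0.08 0;-1 0 0 -0.08 0' | egrep 'ee_pos|time|ft|gap|grasp'
python3 - <<'E'
from h import *
go(.521,-.295,.13,-6.2)
E
```

```text
time: 37.35
time: 38.35
ee_pos: [0.5502, 0.0002, 0.0587]
ft_force: [-0.4, -0.4, -0.2]
finger_gap: 0.064
grasp_force: 0.0
time: 39.18
ee_pos: [0.5476, 0.0006, 0.1355]
ft_force: [-0.5, 0.7, -1.7]
finger_gap: 0.0571
grasp_force: 44.6
to 0.521 -0.295 0.130 | shift -0.2956 -0.0265 0.0054 twist 6.2 rows>=7.1 | yaw -0.0 j6 -11 t 39.2
```

```bash
python3 -m creep '-1 -0.035 -0.003 0 1;-1 -0.07 -0.006 0 2;-1 -0.105 -0.009 0 3;-1 -0.145 -0.012 0 4;-1 -0.185 -0.016 0 5;-1 -0.225 -0.02 0 6;-1 -0.265 -0.024 0 6;-1 -0.296 -0.0265 0.01 6;-1 -0.296 -0.0265 0.04 6;-1 -0.296 -0.0265 0.07 6;-1 -0.296 -0.0265 0.08 6;-1 -0.296 -0.0265 0.08 6' | egrep 'ee_pos|time|ft|gap|grasp'
python3 -m creep '-1 0 0 0 0;-1 0 0 0 0;-1 0 0 0 0;-1 0 0 0 0' | egrep 'ee_pos|time|ft|gap|grasp'
python3 - <<'E'
from h import *
go(.521,-.295,.015,-6.2)
E
```

```text
time: 40.18
ee_pos: [0.5183, -0.2928, 0.0507]
ft_force: [-0.8, 1.4, -0.6]
finger_gap: 0.0571
grasp_force: 44.4
time: 40.52
ee_pos: [0.5233, -0.296, 0.0587]
ft_force: [0.1, 0.1, -0.6]
finger_gap: 0.0577
grasp_force: 44.4
to 0.521 -0.295 0.015 | shift 0.0009 -0.0025 0.0437 twist 0.2 rows>=1.1 | yaw -6.0 j6 -33 t 40.5
```

```bash
python3 -m creep '-1 0.001 -0.003 0.01 0;-1 0.001 -0.003 0.02 0;-1 0.001 -0.003 0.03 0;-1 0.001 -0.003 0.038 0;-1 0.001 -0.003 0.042 0;-1 0.001 -0.003 0.044 0;-1 0.001 -0.003 0.044 0;-1 0.001 -0.003 0.044 0;-1 0.001 -0.003 0.044 0' | egrep 'ee_pos|time|ft|gap|grasp'
python3 -m creep '0.7 0 0 0 0;0.7 0 0 0 0;0.7 0 0 0 0;0.7 0 0 0 0;0.7 0 0 -0.02 0;0.7 0 0 -0.05 0;0.9 0 0 -0.09 0;1 0 0 -0.13 0;1 0 0 -0.16 0;1 0 0 -0.16 0;1 0 0 -0.16 0' | egrep 'ee_pos|time|ft|gap|grasp'
python3 - <<'E'
from h import *
c=snap('wrist','w15.png'); loc(c,'M',.521,-.295,84,.005,.06)
t=snap('top','t15.png'); loc(t,'S',.42,.237,116,R=.065); s=snap('side','s15.png'); loc(s,'S',.42,.237,116,R=.065)
go(.41,.22,.18,26)
E
```

```text
time: 41.27
ee_pos: [0.5182, -0.2935, 0.0172]
ft_force: [-15.0, 10.1, 31.1]
finger_gap: 0.057
grasp_force: 49.1
time: 42.18
ee_pos: [0.5203, -0.2952, 0.1749]
ft_force: [0.6, -0.4, -1.1]
finger_gap: 0.0854
grasp_force: 0.0
M x 0.5214 y -0.2926 yaw 84.7 IoU 0.755
S x 0.4187 y 0.2368 yaw 114.9 IoU 0.892
S x 0.4174 y 0.2403 yaw 114.9 IoU 0.904
to 0.410 0.220 0.180 | shift 0.4992 -0.1614 -0.0082 twist -32.0 rows>=12.6 | yaw -6.0 j6 -33 t 42.3
```

```bash
python3 -m creep '1 0.04 -0.012 -0.02 -2;1 0.08 -0.024 -0.02 -5;1 0.12 -0.036 -0.02 -8;1 0.16 -0.05 -0.02 -11;1 0.2 -0.06 -0.02 -14;1 0.24 -0.07 -0.02 -17;1 0.28 -0.083 -0.02 -20;1 0.32 -0.095 -0.02 -23;1 0.36 -0.107 -0.02 -26;1 0.4 -0.12 -0.02 -29;1 0.44 -0.132 -0.02 -32;1 0.48 -0.14 -0.02 -32' | egrep 'ee_pos|time|ft'
python3 -m creep '1 0.01 0 0 0;1 0.015 0 0 0;1 0.015 0 0 0;1 0.015 0 0 0;1 0.015 0 0 0' | egrep 'ee_pos|time|ft'
python3 - <<'E'
from h import *
c=snap('wrist','w16.png'); loc(c,'S',.419,.238,116,0,.065); loc(c,'S',.419,.238,116,0,.08)
go(.42,.239,.06,26)
E
```

```text
time: 43.33
ee_pos: [0.4284, 0.195, 0.1903]
ft_force: [0.3, 0.7, 0.2]
time: 43.75
ee_pos: [0.4244, 0.2055, 0.192]
ft_force: [0.3, 0.3, -0.3]
S x 0.4212 y 0.2394 yaw 117.4 IoU 0.969
S x 0.4212 y 0.2394 yaw 117.4 IoU 0.969
to 0.420 0.239 0.060 | shift 0.0321 0.0106 0.1322 twist -0.2 rows>=3.3 | yaw 25.8 j6 -12 t 43.8
```

Wrist, top and side agree on about (0.420, 0.239), long axis 117.4°, so the closing axis is 27.4°.

```bash
python3 -m creep '1 0.032 0.01 0.03 -1.6;1 0.032 0.01 0.06 -1.6;1 0.032 0.01 0.09 -1.6;1 0.032 0.01 0.125 -1.6;1 0.032 0.01 0.125 -1.6;1 0.032 0.01 0.125 -1.6;1 0.032 0.01 0.125 -1.6;1 0.032 0.01 0.125 -1.6' | egrep 'ee_pos|time|ft'
python3 -c "
from h import *
go(.4203,.2388,.006,27.4)"
```

```text
time: 44.47
ee_pos: [0.4214, 0.2402, 0.0704]
ft_force: [0.1, 0.4, 0.4]
to 0.420 0.239 0.006 | shift -0.0007 -0.0020 0.0644 twist 0.1 rows>=1.5 | yaw 27.5 j6 -10 t 44.5
```

```bash
python3 -m creep '1 -0.001 -0.002 0.02 0;1 -0.001 -0.002 0.04 0;1 -0.001 -0.002 0.055 0;1 -0.001 -0.002 0.063 0;1 -0.001 -0.002 0.063 0;1 -0.001 -0.002 0.063 0;-1 -0.001 -0.002 0.063 0;-1 -0.001 -0.002 0.063 0;-1 -0.001 -0.002 0.063 0;-1 -0.001 -0.002 0.063 0;-1 -0.001 -0.002 0.063 0;-1 -0.001 -0.002 0.063 0' 35 | egrep 'ee_pos|time|ft|gap|grasp'
python3 -m creep '-1 0 0 0 0;-1 0 0 -0.01 0;-1 0 0 -0.03 0;-1 0 0 -0.06 0;-1 0 0 -0.1 0;-1 0 0 -0.1 0;-1 0 0 -0.1 0;-1 0 0 -0.1 0' | egrep 'ee_pos|time|ft|gap|grasp'
python3 -c "
from h import *
go(.5465,0.001,.11,0)"
```

```text
time: 45.47
ee_pos: [0.4191, 0.2387, 0.0059]
ft_force: [0.2, 0.3, 5.4]
finger_gap: 0.0491
grasp_force: 38.9
time: 46.13
ee_pos: [0.4169, 0.2379, 0.104]
ft_force: [-0.8, -0.4, -2.6]
finger_gap: 0.0493
grasp_force: 38.2
to 0.546 0.001 0.110 | shift -0.2700 0.0052 -0.0061 twist 27.6 rows>=6.5 | yaw 27.6 j6 -10 t 46.1
```

```bash
python3 -m creep '-1 -0.03 0 0 4;-1 -0.06 0 0 8;-1 -0.09 0.001 0 12;-1 -0.12 0.002 0 16;-1 -0.16 0.003 0 20;-1 -0.2 0.004 0 24;-1 -0.24 0.005 0 27.6;-1 -0.27 0.005 0 27.6;-1 -0.27 0.005 0 27.6;-1 -0.27 0.005 0.02 27.6;-1 -0.27 0.005 0.03 27.6;-1 -0.27 0.005 0.03 27.6' | egrep 'ee_pos|time|ft|gap|grasp'
python3 -m creep '-1 0 0 0 0;-1 0 0 0 0;-1 0 0 0 0;-1 0 0 0 0' | egrep 'ee_pos|time|ft|gap|grasp'
python3 -c "
from h import *
go(.5465,0.001,.052,0)"
```

```text
time: 47.13
ee_pos: [0.5429, 0.0022, 0.0695]
ft_force: [-0.4, 0.9, -2.3]
finger_gap: 0.0495
grasp_force: 38.0
time: 47.47
ee_pos: [0.5477, 0.0016, 0.0755]
ft_force: [0.2, 0.0, -1.7]
finger_gap: 0.0495
grasp_force: 38.0
to 0.546 0.001 0.052 | shift -0.0005 -0.0013 0.0235 twist 0.0 rows>=0.6 | yaw 0.0 j6 -10 t 47.5
```

```bash
python3 -m creep '-1 -0.001 -0.002 0.01 0;-1 -0.001 -0.002 0.015 0;-1 -0.001 -0.002 0.018 0;-1 -0.001 -0.002 0.021 0;-1 -0.001 -0.002 0.024 0;-1 -0.001 -0.002 0.024 0;-1 -0.001 -0.002 0.024 0;-1 -0.001 -0.002 0.024 0' | egrep 'ee_pos|time|ft|gap|grasp'
python3 -m creep '0.6 0 0 0 0;0.6 0 0 0 0;0.6 0 0 0 0;0.6 0 0 0 0;0.6 0 0 -0.02 0;1 0 0 -0.05 0;1 0 0 -0.09 0;1 0 0 -0.11 0;1 0 0 -0.11 0;1 0 0 -0.11 0;1 0 0 -0.11 0' | egrep 'ee_pos|time|ft|gap|grasp'
python3 - <<'E'
from h import *
c=snap('wrist','w17.png')
for R in (.055,.062):loc(c,'S',.547,0,90,.046,R)
go(.547,0.001,.052,0)
E
```

```text
time: 48.13
ee_pos: [0.5451, 0.0002, 0.052]
ft_force: [-5.2, 0.5, 7.5]
finger_gap: 0.0494
grasp_force: 39.2
time: 49.05
ee_pos: [0.5445, 0.0003, 0.1595]
ft_force: [-0.9, 0.1, -0.9]
finger_gap: 0.0853
grasp_force: 0.0
S x 0.5473 y 0.0005 yaw 90.0 IoU 0.962
S x 0.5473 y 0.0005 yaw 90.0 IoU 0.962
to 0.547 0.001 0.052 | shift 0.0005 0.0033 0.1067 twist -0.0 rows>=2.6 | yaw -0.0 j6 -11 t 49.1
```

The small parcel is square and within about 1.5 mm of the centre. I wait and then take it to the tray.

```bash
python3 -m creep '1 0 0 0 0;1 0 0 0 0;1 0 0 0 0;1 0 0 0 0;1 0 0 0 0;1 0 0 0 0;1 0 0 0 0;1 0 0 0 0;1 0 0 0 0;1 0 0 0 0;1 0 0 0 0;1 0 0 0 0' | egrep 'time'
python3 -m creep '1 0 0 0 0;1 0 0 0 0;1 0 0 0 0;1 0 0.001 0.03 0;1 0 0.001 0.06 0;1 0 0.001 0.09 0;1 0 0.001 0.106 0;1 0 0.001 0.106 0;1 0 0.001 0.106 0;1 0 0.001 0.106 0;-1 0 0.001 0.106 0;-1 0 0.001 0.106 0' | egrep 'ee_pos|time|ft|gap|grasp'
python3 -m creep '-1 0 0 0 0;-1 0 0 0 0;-1 0 0 0 0;-1 0 0 0 0;-1 0 0 0 0' | egrep 'ee_pos|time|ft|gap|grasp'
python3 -m creep '-1 0 0 -0.01 0;-1 0 0 -0.03 0;-1 0 0 -0.06 0;-1 0 0 -0.08 0;-1 0 0 -0.08 0;-1 0 0 -0.08 0;-1 0 0 -0.08 0' | egrep 'ee_pos|time|ft|gap|grasp'
python3 - <<'E'
from h import *
go(.4365,-.286,.13,-6.2)
E
```

```text
time: 50.1
time: 51.1
ee_pos: [0.5477, -0.0, 0.0566]
ft_force: [0.7, -0.8, -0.2]
finger_gap: 0.0639
grasp_force: 0.0
time: 51.52
ee_pos: [0.5472, 0.0, 0.0562]
ft_force: [-1.0, 0.6, 5.7]
finger_gap: 0.0493
grasp_force: 39.2
time: 52.1
ee_pos: [0.5451, 0.0004, 0.1332]
ft_force: [-0.0, 0.3, -2.2]
finger_gap: 0.0493
grasp_force: 38.4
to 0.436 -0.286 0.130 | shift -0.2865 -0.1084 0.0033 twist 6.2 rows>=7.3 | yaw -0.0 j6 -11 t 52.1
```

```bash
python3 -m creep '-1 -0.035 -0.013 0 1;-1 -0.07 -0.026 0 2;-1 -0.105 -0.04 0 3;-1 -0.145 -0.055 0 4;-1 -0.18 -0.068 0 5;-1 -0.215 -0.081 0 6;-1 -0.25 -0.095 0 6;-1 -0.286 -0.108 0.01 6;-1 -0.286 -0.108 0.04 6;-1 -0.286 -0.108 0.07 6;-1 -0.286 -0.108 0.075 6;-1 -0.286 -0.108 0.075 6' | egrep 'ee_pos|time|ft|gap|grasp'
python3 -m creep '-1 0 0 0 0;-1 0 0 0 0;-1 0 0 0 0;-1 0 0 0 0' | egrep 'ee_pos|time|ft|gap|grasp'
python3 - <<'E'
from h import *
go(.4365,-.286,.0155,-6.2)
E
```

```text
time: 53.1
ee_pos: [0.4352, -0.2831, 0.0553]
ft_force: [0.7, 0.2, -0.9]
finger_gap: 0.0491
grasp_force: 38.2
time: 53.43
ee_pos: [0.4392, -0.2862, 0.0613]
ft_force: [-0.1, 0.3, -1.8]
finger_gap: 0.0493
grasp_force: 38.3
to 0.436 -0.286 0.015 | shift 0.0000 -0.0029 0.0458 twist 0.2 rows>=1.1 | yaw -6.0 j6 -38 t 53.4
```

```bash
python3 -m creep '-1 0 -0.002 0.01 0;-1 0 -0.002 0.02 0;-1 0 -0.002 0.03 0;-1 0 -0.002 0.04 0;-1 0 -0.002 0.043 0;-1 0 -0.002 0.044 0;-1 0 -0.002 0.044 0;-1 0 -0.002 0.044 0;-1 0 -0.002 0.044 0' | egrep 'ee_pos|time|ft|gap|grasp'
python3 -m creep '0.5 0 0 0 0;0.5 0 0 0 0;0.5 0 0 0 0;0.5 0 0 0 0;0.5 0 0 -0.02 0;0.5 0 0 -0.05 0;0.8 0 0 -0.09 0;1 0 0 -0.13 0;1 0.03 0 -0.17 0;1 0.07 0 -0.2 0;1 0.11 0 -0.2 0;1 0.14 0 -0.2 0' | egrep 'ee_pos|time|ft|gap|grasp'
python3 -m creep '1 0.04 0 0 0;1 0.08 0 0 0;1 0.12 0 0 0;1 0.16 0 0 0;1 0.2 0 0 0;1 0.24 0 0 0;1 0.24 0 0 0;1 0.24 0 0 0' | egrep 'ee_pos|time|ft|gap|grasp'
python3 - <<'E'
from h import *
t=snap('top','t18.png'); s=snap('side','s18.png')
a=cv2.resize(t['pixels'][145:310,270:520,::-1],(400,264),interpolation=cv2.INTER_CUBIC); b=cv2.resize(s['pixels'][150:320,190:400,::-1],(400,324),interpolation=cv2.INTER_CUBIC)
cv2.imwrite('pics/m18.png',np.vstack([a,b]))
for n,x,y in(('L',.6135,-.305),('M',.521,-.295),('S',.4365,-.286)): loc(t,n,x,y,84,.005,.055)
E
```

```text
time: 54.18
ee_pos: [0.4356, -0.285, 0.0153]
ft_force: [-1.8, 1.4, 2.2]
finger_gap: 0.0489
grasp_force: 38.7
time: 55.18
ee_pos: [0.4524, -0.1466, 0.2195]
ft_force: [0.8, 0.9, -0.6]
finger_gap: 0.0858
grasp_force: 0.0
time: 55.85
ee_pos: [0.4758, 0.0942, 0.2156]
ft_force: [-0.5, -0.2, -0.2]
finger_gap: 0.0854
grasp_force: 0.0
L x 0.6110 y -0.2977 yaw 62.0 IoU 0.780
M x 0.5214 y -0.2939 yaw 74.3 IoU 0.772
S x 0.4366 y -0.2883 yaw 77.3 IoU 0.677
```

View pics/m18.png

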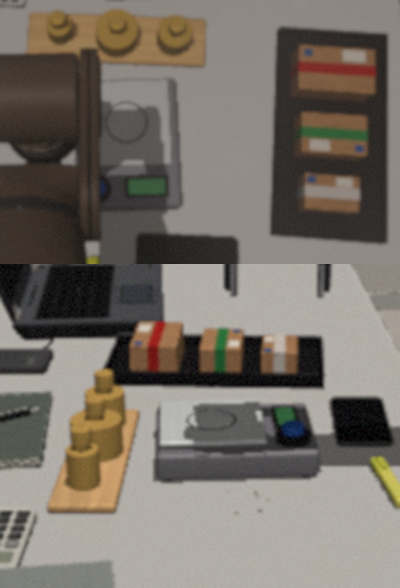

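The picture shows all three parcels flat and apart inside the tray, at (335,70), (333,135) and (330,192) in the top crop. The three weights are upright on the stand, the pan is empty and the gripper is clear of everything. I hand the job in.

```bash
python3 -c "
from bench import arm
print(arm.sign_off())"
```

```text
the job is handed in; nothing more can be done
None
```

I handed in the job after all steps were carried out: scale zeroed, 50 mm weight checked and returned to the stand, and all three parcels weighed largest to smallest and laid flat in the tray; sign-off returned no verdict.

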